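# Find the rattling parts case and hand it over

## Task

One of the three closed grey parts cases has a loose steel ball in it: going from the robot's left to right, pick up each case in turn, lift it 10 cm or more and shake it briskly back and forth lengthwise several times to feel whether it rattles. Leave both quiet cases lying level on top of the narrow raised rail, let go, and at the end hold the rattling case out over the black mat, level and well clear above it (about 15 to 20 cm up), finishing with it still in the gripper. Do not disturb the other things on the bench.

Things in the scene. Friction and masses are not known exactly. Their poses are not given: they have to be found in the camera images.
- case_left: sealed grey plastic parts case, left of the three seen from the robot (its left is +y); 120 mm long (its x), 54 wide (its y), 50 high, flat sides to grip across the 54, latch 2.5 mm proud at each end; origin at the centre of its underside, z up. Starts flat on the table, length within 0.3 rad of world x. All look alike; 0.24 to 0.75 kg, which tells nothing.
- case_mid: sealed grey plastic parts case, middle of the three seen from the robot (its left is +y); 120 mm long (its x), 54 wide (its y), 50 high, flat sides to grip across the 54, latch 2.5 mm proud at each end; origin at the centre of its underside, z up. Starts flat on the table, length within 0.3 rad of world x. Hollow (88 x 44 x 40 mm); one holds a loose 36 mm, 190 g ball.
- case_right: sealed grey plastic parts case, right of the three seen from the robot (its left is +y); 120 mm long (its x), 54 wide (its y), 50 high, flat sides to grip across the 54, latch 2.5 mm proud at each end; origin at the centre of its underside, z up. Starts flat on the table, length within 0.3 rad of world x. In brisk 80 mm strokes the ball runs to the leading end, a 0.1 Nm swing.
- rail: narrow raised rail: bolted-down aluminium bar 300 mm long (its x), 30 mm wide (its y), flat top 60 mm above the table, on a flat foot 70 mm wide and 8 mm high; origin at the centre of its underside, on the table. Stands to the right of the cases, its length within 0.3 rad of the x direction. Two cases fit lengthwise on it, centred 75 mm either side of its middle
- mat_center (a point): centre of the top of the black square rubber handover mat, 100 by 100 mm, 3 mm thick, fixed flat on the table beyond the cases
- tape: bystander: roll of brown tape lying flat, 80 mm across, 28 mm high; origin at the centre of its underside
- jar: bystander: small amber jar, 36 mm across, 50 mm high, between the right case and the rail, near the robot; origin at the centre of its underside
- screwdriver: bystander: screwdriver lying left of the mat; origin under its middle
- wrench: bystander: wrench lying left of the cases; origin under its middle
Things that resemble listed ones, but are neither listed nor needed, are in the scene too. What is shaped like the case_mid but blue is not meant.

How it is judged:
On the way, in this order (a step that is already met when the one before it is completed fails the run):
1. the left case, gripped and lifted clear, makes a brisk stroke (height (world z) of case_left above 0.08 m and contact force between case_left and the fingers above 0.5 N and linear speed of case_left above 0.12 m/s), for 0.02 s.
2. the left case turns (height (world z) of case_left above 0.08 m and contact force between case_left and the fingers above 0.5 N and linear speed of case_left below 0.05 m/s).
3. the left case, gripped and lifted clear, makes another brisk stroke (all of step 1), for 0.02 s.
4. the middle case, gripped and lifted clear, makes a brisk stroke (height (world z) of case_mid above 0.08 m and contact force between case_mid and the fingers above 0.5 N and linear speed of case_mid above 0.12 m/s), for 0.02 s.
5. the middle case turns (height (world z) of case_mid above 0.08 m and contact force between case_mid and the fingers above 0.5 N and linear speed of case_mid below 0.05 m/s).
6. the middle case, gripped and lifted clear, makes another brisk stroke (all of step 4), for 0.02 s.
7. the right case, gripped and lifted clear, makes a brisk stroke (height (world z) of case_right above 0.08 m and contact force between case_right and the fingers above 0.5 N and linear speed of case_right above 0.12 m/s), for 0.02 s.
8. the right case turns (height (world z) of case_right above 0.08 m and contact force between case_right and the fingers above 0.5 N and linear speed of case_right below 0.05 m/s).
9. the right case, gripped and lifted clear, makes another brisk stroke (all of step 7), for 0.02 s.
At the end, for the whole second after the job is handed in: The case with the ball is gripped, at rest, its underside at least 120 mm above the table, its centre within 50 mm of the mat's centre seen from above, tilted less than 0.25 rad; the two other cases rest on top of the rail, level within 0.1 rad, at rest and not touched by the robot (((distance between ball and case_left below 0.08 m and contact force between case_left and the fingers above 2 N and height (world z) of case_left above 0.12 m and horizontal distance between case_left and mat_center below 0.05 m and angle between case_left's own z axis and vertical below 0.25 rad and linear speed of each of case_left, case_mid, case_right below 0.03 m/s and contact force between case_left and rail below 0.1 N and contact force between each of case_mid, case_right and rail above 0.5 N and height (world z) of case_mid between 0.055 and 0.066 m and angle between each of case_mid, case_right's own z axis and vertical below 0.1 rad and contact force between each of case_mid, case_right and the arm below 0.1 N and contact force between each of case_mid, case_right and the fingers below 0.1 N and height (world z) of case_right between 0.055 and 0.066 m) or (distance between ball and case_mid below 0.08 m and contact force between case_mid and the fingers above 2 N and height (world z) of case_mid above 0.12 m and horizontal distance between case_mid and mat_center below 0.05 m and angle between case_mid's own z axis and vertical below 0.25 rad and linear speed of each of case_mid, case_left, case_right below 0.03 m/s and contact force between case_mid and rail below 0.1 N and contact force between each of case_left, case_right and rail above 0.5 N and height (world z) of case_left between 0.055 and 0.066 m and angle between each of case_left, case_right's own z axis and vertical below 0.1 rad and contact force between each of case_left, case_right and the arm below 0.1 N and contact force between each of case_left, case_right and the fingers below 0.1 N and height (world z) of case_right between 0.055 and 0.066 m) or (distance between ball and case_right below 0.08 m and contact force between case_right and the fingers above 2 N and height (world z) of case_right above 0.12 m and horizontal distance between case_right and mat_center below 0.05 m and angle between case_right's own z axis and vertical below 0.25 rad and linear speed of each of case_right, case_left, case_mid below 0.03 m/s and contact force between case_right and rail below 0.1 N and contact force between each of case_left, case_mid and rail above 0.5 N and height (world z) of case_left between 0.055 and 0.066 m and angle between each of case_left, case_mid's own z axis and vertical below 0.1 rad and contact force between each of case_left, case_mid and the arm below 0.1 N and contact force between each of case_left, case_mid and the fingers below 0.1 N and height (world z) of case_mid between 0.055 and 0.066 m))); the arm keeps its last pose, push and grip.
It fails at once if another thing on the bench (tape, jar, screwdriver or wrench) is moved more than 40 mm (distance of any of tape, jar, screwdriver, wrench from where it was at the start of the episode above 0.04 m).
It also fails if it takes over 69 s, if anything falls off the work surface, if the arm or the gripper's body presses on something with over 40 N, if the wrist force passes 120 N, or if a joint passes its speed limit or range.

## Robot

A 6-joint arm with a two-finger parallel gripper is mounted at the origin on the work surface. World frame = base frame: x ahead of the robot, y to its left, z up, the work surface at z = 0. Lengths are in m, angles in rad, forces in N, time in s.
With the tool pointing down it reaches from about 0.325 to 0.925 m from the base axis. Payload 3.1 kg.
Tool frame: the origin (TCP) lies between the finger pads; the fingertips stand 11 mm ahead of it and the grasp point (between the pads) lies 8 mm behind it; z points along the fingers, y is the line along which they close (so a half turn about z gives the same grasp; the last joint's range is limited). The gripper opens to 85 mm and grips with 20 to 120 N. Pads are 22 mm wide; open, the fingers measure 114 mm over their backs; the gripper's body (76 mm by 85 mm) begins 54 mm behind the grasp point. The pads swing forward as they close: fully open they stand 13 mm farther back than shut.
Start: joints at [1.173, 0.217, 1.613, -0, 1.311, -0.112], TCP at [0.176, 0.6, 0.212] pointing down, gripper open.
Joint ranges: [-2.75, 2.75], [-0.78, 2.1], [0.31, 2.55], [-1.13, 4.27], [0.13, 2.63], [-2.58, 2.58]. Speed limits (rad/s): [2.79, 2.79, 3.14, 3.14, 3.14, 3.14].

## Interface

Orientations are given as a rotation vector (axis times angle).
In Python, from plant import ctrl gives the robot as it stands.
- The arm moves only by the tool arm_command, never from a script. Its argument "moves" is a list of rows, each an object of numbers: "jaw": the finger opening in mm, from 0 to 85.4; "x", "y", "z": the shift along the world's x, y, z normalised to -1 to 1, where 1 is 0.02 m; "roll": the turn about the world's z normalised to -1 to 1, where 1 is 180 degrees. In form: [{"jaw": .., "x": .., "y": .., "z": .., "roll": ..}, ...]. A call has 1 to 8 rows; each row shifts and turns the commanded pose from where the row before left it; what a row does not reach is not made up. A row lasts 1/8 s, in which the tool goes at most 62.5 mm and 10.7 degrees, less where a joint would pass 70% of its speed; a pose out of reach is approached as far as the arm can. A call with a number of a shift or a turn outside -1 to 1 is refused whole. A call with a gripper value outside its range is refused whole. The fingers move at their own pace and stop on an object; "squeeze" is the grip in N (left out, the last holds). Time passes only in rows, so rows that do not move let the fingers close. It gives the time, the measured TCP pose, the force, the opening and the grip force at its end, in the units of the state.
- ctrl.state(): the state, without advancing time (a new reading comes with each control period).
- ctrl.capture(name): name is "scene" or "side" or "wrist"; returns the picture (420x560x3 uint8, red, green, blue); there is no depth.
- ctrl.camera_params(name): a dict with "K" (3x3 intrinsics, pixels), "world_to_cam" (4x4, takes a point from world to camera coordinates). Camera axes: x right, y down, z forward; pixel columns grow to the right and rows downward; lengths in m; the calibration is good to about 2 mm. The wrist camera is an equidistant fisheye: a pixel r from the principal point sees the ray r / f radians off the axis. A picture is of the moment at which its call begins: read the wrist's pose just before it. camera_params takes no time and is no camera call; for the wrist camera it gives the pose at the moment of the call.
- ctrl.hand_in(): hands the job in; it is judged then, once.
The state is a dict: "t": time; "joints": joint angles; "qvel": joint speeds; "tau": joint torques, N m; "ee_pos": TCP position; "ee_rot": TCP orientation; "wrist_force": force on the tool from outside, world axes, zero at the start; "torque": the same for the moment, N m; "opening": finger opening in m; "gripper_force": force on a finger pad.
Only numpy, scipy, OpenCV 4.12 (cv2) and the standard library are available. Lean on these libraries where they do the work, as an engineer would, in place of code of your own. Each camera call takes 0.05 s, during which the arm holds its last target. There are 200 camera calls.

## Working session

There is one attempt and no reset: what is moved stays moved. The work goes in short steps, Python scripts to look and compute and a tool call to move; the robot and the scene stay as the last step left them, time stands still between calls to the robot, and variables do not carry over. Pictures are saved under pics/ and viewed, at most 10 in all, crops included, and the job is handed in when it is done.

Besides the shell and the picture viewer there is one more tool, called after "Call:" as name(argument=value, ...), one argument or row to a line, values as JSON. arm_command: Moves the arm, as the interface text tells. Scaled input: -1 to 1 covers 0.02 m each way for a shift and 180 degrees each way for a turn. Its arguments: {"type":"object","properties":{"moves":{"type":"array","items":{"type":"object","properties":{"jaw":{"type":"number"},"x":{"type":"number"},"y":{"type":"number"},"z":{"type":"number"},"roll":{"type":"number"}}}},"squeeze":{"type":"number"}},"required":["moves"]}

```bash
ls; mkdir -p pics; python3 - <<'E'
from plant import ctrl
import cv2,numpy as np
for n in("scene","side"):
    im=ctrl.capture(n); cv2.imwrite(f"pics/{n}0.png",im[:,:,::-1])
    p=ctrl.camera_params(n); print(n,np.round(p["K"],1).tolist(),np.round(p["world_to_cam"],3).tolist())
s=ctrl.state(); print({k:np.round(v,3).tolist() for k,v in s.items()})
E
```

```text
pics
scene [[460.9, 0.0, 281.6], [0.0, 460.9, 213.3], [0.0, 0.0, 1.0]] [[-0.736, 0.677, -0.012, 0.281], [0.364, 0.381, -0.85, -0.157], [-0.57, -0.63, -0.527, 1.375], [0.0, 0.0, 0.0, 1.0]]
side [[538.5, 0.0, 277.4], [0.0, 538.5, 210.0], [0.0, 0.0, 1.0]] [[0.975, -0.224, -0.016, -0.428], [-0.153, -0.612, -0.776, 0.143], [0.164, 0.758, -0.631, 1.301], [0.0, 0.0, 0.0, 1.0]]
{'t': 0.1, 'joints': [1.173, 0.218, 1.615, 0.0, 1.311, -0.112], 'qvel': [0.001, -0.001, -0.002, 0.001, 0.0, -0.002], 'tau': [-0.001, -39.807, -30.497, -0.0, 0.004, -0.0], 'ee_pos': [0.176, 0.599, 0.211], 'ee_rot': [-0.447, -3.109, 0.003], 'wrist_force': [-0.004, -0.204, 0.805], 'torque': [-0.058, 0.065, 0.028], 'gripper_force': 0.0, 'opening': 0.085}
```

View pics/scene0.png

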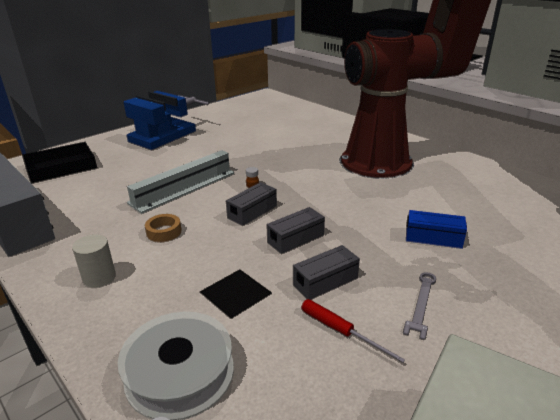

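View pics/side0.png

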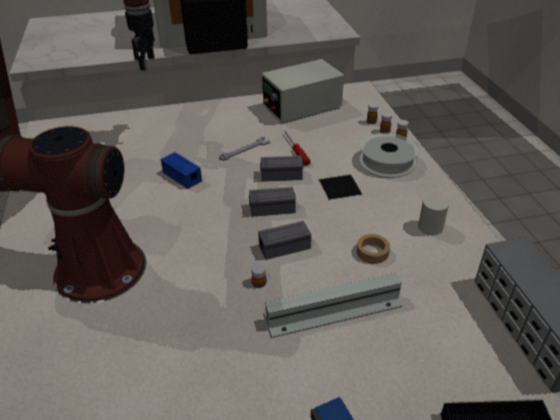

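The grey candidates are at scene px (326,271), (296,230) and (252,203), which match side px (281,168), (272,201) and (285,240). Robot-left is scene-right, so these are left, mid and right in that order.

Look-alikes I'm rejecting:
- Blue box at scene (436,228).
- Black tray at scene (60,160), which could be taken for the mat. The mat is the flat square at (236,292).
- The far jars at side (385,120). The bench jar is at scene (252,177).

Next I'll check the choice in close crops.

```bash
python3 - <<'E'
import cv2
a=cv2.imread("pics/scene0.png")[150:320,120:370]; cv2.imwrite("pics/sc_crop.png",cv2.resize(a,None,fx=3.2,fy=3.2,interpolation=cv2.INTER_CUBIC))
a=cv2.imread("pics/side0.png")[145:335,240:410]; cv2.imwrite("pics/sd_crop.png",cv2.resize(a,None,fx=3,fy=3,interpolation=cv2.INTER_CUBIC))
E
```

```text
(no output)
```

View pics/sc_crop.png

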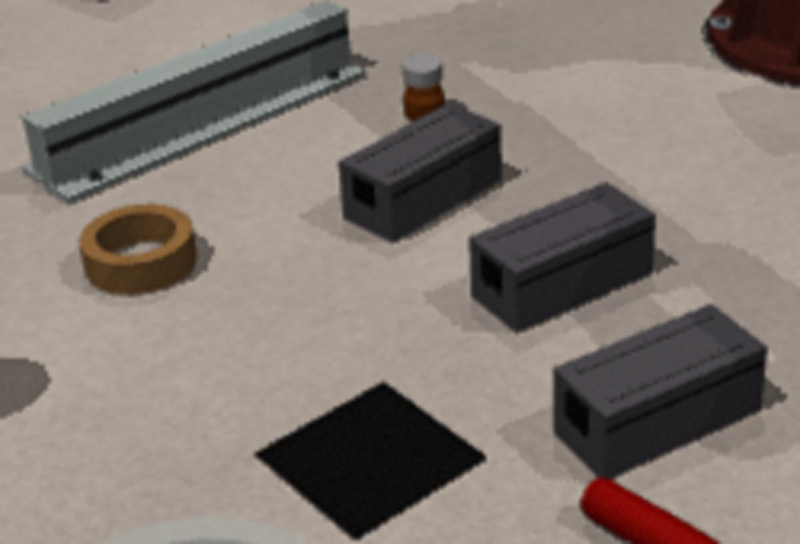

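View pics/sd_crop.png

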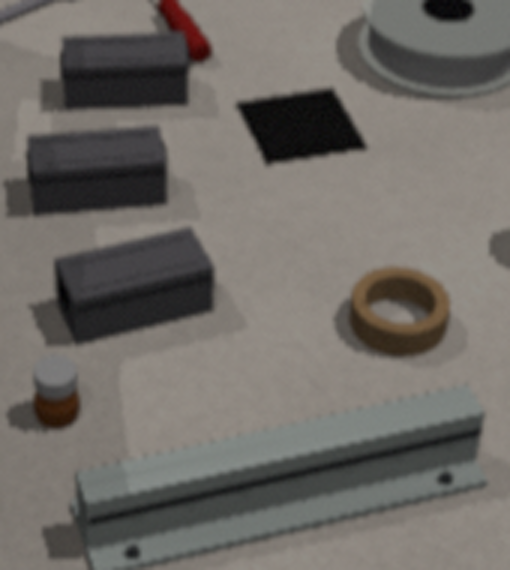

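The crops show all three cases as closed grey boxes, with the rail, jar, tape and mat clearly visible. I'm picking their top corners in both views to triangulate.

```bash
cat > h.py <<'E'
from plant import ctrl
import numpy as np
def ray(n,px,z):
    p=ctrl.camera_params(n);K=np.array(p["K"]);T=np.array(p["world_to_cam"]);R,t=T[:3,:3],T[:3,3]
    c=-R.T@t;d=(R.T@np.linalg.inv(K)@np.c_[np.array(px,float),np.ones(len(px))].T).T
    return c+d*((z-c[2])/d[:,2])[:,None]
def box(P):
    e=[P[(i+1)%4]-P[i] for i in range(4)];L=[np.hypot(*v[:2]) for v in e]
    k=0 if L[0]+L[2]>L[1]+L[3] else 1
    v=e[k]-e[k+2];v=v*np.sign(v[0])
    return np.round(P.mean(0),4),"yaw %.3f"%np.arctan2(v[1],v[0]),np.round(L,3)
E
python3 - <<'E'
from h import *
sc=lambda a:np.array(a)/3.2+[120-.35,150-.35]
sd=lambda a:np.array(a)/3+[240-.33,145-.33]
S={"L":([(555,368),(607,417),(768,348),(712,307)],.05),"M":([(471,238),(518,274),(656,214),(604,184)],.05),"R":([(340,163),(387,186),(502,124),(452,102)],.05),
"rail":([(27,118),(47,126),(350,12),(330,3)],.06),"mat":([(255,455),(383,382),(486,457),(356,538)],.003)}
D={"L":([(65,38),(185,35),(188,65),(62,70)],.05),"M":([(28,135),(160,130),(166,162),(30,172)],.05),"R":([(57,262),(190,232),(212,268),(68,297)],.05),
"rail":([(80,474),(478,390),(483,414),(88,500)],.06),"mat":([(238,104),(331,90),(366,147),(268,162)],.003)}
for k in S:
    print(k,"scene",*box(ray("scene",sc(S[k][0]),S[k][1])));print(k,"side",*box(ray("side",sd(D[k][0]),D[k][1])))
print("jar",ray("scene",sc([(422,65)]),.05),ray("side",sd([(56,372)]),.05))
print("tape",ray("scene",sc([(138,234)]),.028),ray("side",sd([(399,300)]),.028))
E
```

```text
L scene [0.5156 0.2738 0.05  ] yaw -0.193 [0.053 0.118 0.052 0.117]
L side [0.5136 0.2682 0.05  ] yaw -0.192 [0.117 0.052 0.12  0.055]
M scene [0.4564 0.128  0.05  ] yaw -0.104 [0.054 0.119 0.053 0.116]
M side [0.4531 0.1238 0.05  ] yaw -0.155 [0.119 0.047 0.12  0.054]
R scene [ 0.4524 -0.0294  0.05  ] yaw 0.112 [0.05  0.122 0.054 0.123]
R side [ 0.4486 -0.0337  0.05  ] yaw 0.068 [0.116 0.048 0.121 0.043]
rail scene [ 0.5085 -0.2476  0.06  ] yaw 0.031 [0.023 0.291 0.028 0.295]
rail side [ 0.5083 -0.2581  0.06  ] yaw 0.034 [0.302 0.024 0.295 0.024]
mat scene [0.6654 0.1779 0.003 ] yaw 0.013 [0.099 0.098 0.097 0.097]
mat side [0.6628 0.1738 0.003 ] yaw -0.001 [0.095 0.095 0.095 0.095]
jar [[ 0.36935059 -0.13030182  0.05      ]] [[ 0.36389606 -0.13923741  0.05      ]]
tape [[ 0.65802302 -0.09768477  0.028     ]] [[ 0.65418576 -0.10413703  0.028     ]]
```

Call:
arm_command(
  moves=[
    {"jaw":85,"x":1,"y":-1,"z":0,"roll":0.03},
    {"jaw":85,"x":1,"y":-1,"z":0},
    {"jaw":85,"x":1,"y":-1,"z":0},
    {"jaw":85,"x":1,"y":-1,"z":0},
    {"jaw":85,"x":1,"y":-1,"z":0},
    {"jaw":85,"x":1,"y":-1,"z":0},
    {"jaw":85,"x":1,"y":-1,"z":0},
    {"jaw":85,"x":1,"y":-1,"z":0},
  ],
  squeeze=80,
)

```text
schema error: expected keys jaw, x, y, z, roll
```

Call:
arm_command(
  moves=[
    {"jaw":85,"x":1,"y":-1},
    {"jaw":85,"x":1,"y":-1},
    {"jaw":85,"x":1,"y":-1},
    {"jaw":85,"x":1,"y":-1},
    {"jaw":85,"x":1,"y":-1},
    {"jaw":85,"x":1,"y":-1},
    {"jaw":85,"x":1,"y":-1},
    {"jaw":85,"x":1,"y":-1},
  ],
)

```text
schema error: expected keys jaw, x, y, z, roll
```

Call:
arm_command(
  moves=[
    {"jaw":85,"x":0.95,"y":-0.4},
    {"jaw":85},
  ],
)

```text
schema error: expected keys jaw, x, y, z, roll
```

All keys are required in every row, so I'm resending.

Call:
arm_command(
  moves=[
    {"jaw":85,"x":1,"y":-1,"z":0,"roll":0.03},
    {"jaw":85,"x":1,"y":-1,"z":0,"roll":0},
    {"jaw":85,"x":1,"y":-1,"z":0,"roll":0},
    {"jaw":85,"x":1,"y":-1,"z":0,"roll":0},
    {"jaw":85,"x":1,"y":-1,"z":0,"roll":0},
    {"jaw":85,"x":1,"y":-1,"z":0,"roll":0},
    {"jaw":85,"x":1,"y":-1,"z":0,"roll":0},
    {"jaw":85,"x":1,"y":-1,"z":0,"roll":0},
  ],
  squeeze=80,
)

```text
t: 1.1
ee_pos: [0.3365, 0.4386, 0.2117]
ee_rot: [-0.3, -3.127, 0.001]
wrist_force: [0.7, -0.0, 0.1]
opening: 0.0847
gripper_force: 0.0
```

Call:
arm_command(
  moves=[
    {"jaw":85,"x":1,"y":-1,"z":0,"roll":0},
    {"jaw":85,"x":1,"y":-1,"z":0,"roll":0},
    {"jaw":85,"x":1,"y":-1,"z":0,"roll":0},
    {"jaw":85,"x":1,"y":-1,"z":0,"roll":0},
    {"jaw":85,"x":1,"y":-1,"z":0,"roll":0},
    {"jaw":85,"x":1,"y":-1,"z":0,"roll":0},
    {"jaw":85,"x":1,"y":-1,"z":0,"roll":0},
    {"jaw":85,"x":1,"y":-1,"z":0,"roll":0},
  ],
)

```text
t: 2.1
ee_pos: [0.4963, 0.2788, 0.2116]
ee_rot: [-0.3, -3.126, 0.001]
wrist_force: [-0.6, 0.0, 1.1]
opening: 0.0851
gripper_force: 0.0
```

Call:
arm_command(
  moves=[
    {"jaw":85,"x":0.95,"y":-0.4,"z":0,"roll":0},
    {"jaw":85,"x":0,"y":0,"z":0,"roll":0},
  ],
)

```text
t: 2.35
ee_pos: [0.5161, 0.2713, 0.212]
ee_rot: [-0.303, -3.127, -0.0]
wrist_force: [-0.5, -0.6, 0.1]
opening: 0.0849
gripper_force: 0.0
```

```bash
python3 - <<'E'
from h import *
import cv2
from scipy.spatial.transform import Rotation as Ro
s=ctrl.state();p=ctrl.camera_params("wrist");im=ctrl.capture("wrist");cv2.imwrite("pics/w1.png",im[:,:,::-1])
np.savez("w1.npz",K=p["K"],T=p["world_to_cam"])
R=Ro.from_rotvec(s["ee_rot"]).as_matrix();print(s["t"],s["ee_pos"],"yaw ty",np.arctan2(R[1,1],R[0,1]),s["wrist_force"],s["torque"]);print(p)
E
```

```text
2.35 [0.51610114 0.27132952 0.21198053] yaw ty 1.3775792342860196 [-0.46442718 -0.6358307   0.08634768] [ 0.03661478 -0.00826429  0.02739359]
{'K': array([[325.1922621 ,   0.        , 284.38694091],
       [  0.        , 325.1922621 , 219.66756438],
       [  0.        ,   0.        ,   1.        ]]), 'world_to_cam': array([[ 1.91678125e-01,  9.81457815e-01, -2.32385918e-04,
        -3.64351726e-01],
       [ 9.29613899e-01, -1.81477092e-01,  3.20755458e-01,
        -4.73271552e-01],
       [ 3.14765778e-01, -6.16978341e-02, -9.47162015e-01,
         2.34863097e-01],
       [ 0.00000000e+00,  0.00000000e+00,  0.00000000e+00,
         1.00000000e+00]])}
```

View pics/w1.png

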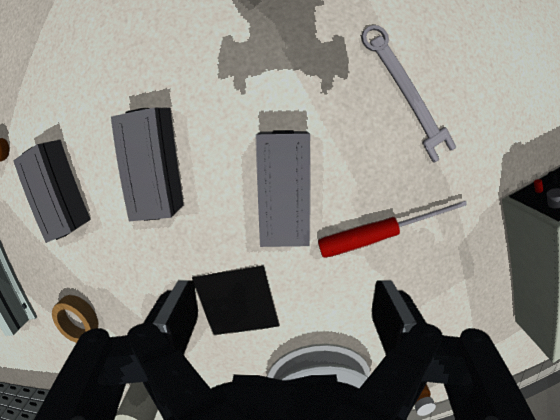

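The wrist view shows the left case top at px (257,134)–(311,245), the mid case at (111,116)–(174,217), and the mat at (193,276)–(279,325). I'll refine the poses from these.

```bash
cat >> h.py <<'E'
def wray(px,z,K,T):
    R,t=T[:3,:3],T[:3,3];c=-R.T@t;u=(np.array(px,float)-K[:2,2])/K[0,0];th=np.hypot(*u.T)[:,None]
    d=np.c_[u/th*np.sin(th),np.cos(th)]@R
    return c+d*((z-c[2])/d[:,2])[:,None]
E
python3 - <<'E'
from h import *
w=np.load("w1.npz");K,T=w["K"],w["T"]
for n,q,z in [("L",[(257,134),(309,132),(311,245),(260,246)],.05),("M",[(111,116),(155,109),(174,217),(129,220)],.05),("R",[(15,155),(49,143),(76,229),(50,239)],.05),("mat",[(193,276),(263,265),(279,325),(215,334)],.003)]:
    print(n,*box(wray(q,z,K,T)))
E
```

```text
L [0.5137 0.2708 0.05  ] yaw -0.171 [0.051 0.121 0.055 0.12 ]
M [0.4548 0.125  0.05  ] yaw -0.098 [0.054 0.118 0.057 0.119]
R [ 0.4503 -0.0218  0.05  ] yaw 0.084 [0.067 0.112 0.053 0.122]
mat [0.6631 0.176  0.003 ] yaw 0.011 [0.096 0.098 0.096 0.099]
```

Call:
arm_command(
  moves=[
    {"jaw":85,"x":-0.1,"y":0,"z":-1,"roll":0},
    {"jaw":85,"x":0,"y":0,"z":-1,"roll":0},
    {"jaw":85,"x":0,"y":0,"z":-1,"roll":0},
    {"jaw":85,"x":0,"y":0,"z":-1,"roll":0},
    {"jaw":85,"x":0,"y":0,"z":-1,"roll":0},
    {"jaw":85,"x":0,"y":0,"z":-1,"roll":0},
    {"jaw":85,"x":0,"y":0,"z":-1,"roll":0},
    {"jaw":85,"x":0,"y":0,"z":-1,"roll":0},
  ],
)

```text
t: 3.4
ee_pos: [0.5133, 0.2717, 0.051]
ee_rot: [0.301, 3.127, 0.0]
wrist_force: [-0.7, 0.3, -0.1]
opening: 0.0852
gripper_force: 0.0
```

Call:
arm_command(
  moves=[
    {"jaw":85,"x":0,"y":0,"z":-0.7,"roll":0},
    {"jaw":85,"x":0,"y":0,"z":-0.7,"roll":0},
    {"jaw":30,"x":0,"y":0,"z":0,"roll":0},
    {"jaw":30,"x":0,"y":0,"z":0,"roll":0},
    {"jaw":30,"x":0,"y":0,"z":0,"roll":0},
    {"jaw":30,"x":0,"y":0,"z":0,"roll":0},
  ],
)

```text
t: 4.15
ee_pos: [0.5138, 0.2716, 0.0257]
ee_rot: [0.3, 3.126, -0.0]
wrist_force: [-2.4, -0.6, 6.0]
opening: 0.0494
gripper_force: 82.0
```

```bash
cat > rd.py <<'E'
from plant import ctrl
import numpy as np
from scipy.spatial.transform import Rotation as Ro
F=[];M=[]
for i in range(4):
    ctrl.capture("side");s=ctrl.state();R=Ro.from_rotvec(s["ee_rot"]).as_matrix()
    F.append(s["wrist_force"]);M.append(R.T@s["torque"])
print("t %.2f"%s["t"],"p",np.round(s["ee_pos"],3),"F",np.round(np.mean(F,0),2),"Mtool",np.round(np.mean(M,0),3),"sd",np.round(np.std(M,0),3),"op",round(s["opening"],4),"yaw %.3f"%np.arctan2(R[1,1],R[0,1]))
E
```

Call:
arm_command(
  moves=[
    {"jaw":30,"x":0,"y":0,"z":1,"roll":0},
    {"jaw":30,"x":0,"y":0,"z":1,"roll":0},
    {"jaw":30,"x":0,"y":0,"z":1,"roll":0},
    {"jaw":30,"x":0,"y":0,"z":1,"roll":0},
    {"jaw":30,"x":0,"y":0,"z":1,"roll":0},
    {"jaw":30,"x":0,"y":0,"z":1,"roll":0},
    {"jaw":30,"x":0,"y":0,"z":1,"roll":0},
    {"jaw":30,"x":0,"y":0,"z":0,"roll":0},
  ],
)

```text
t: 5.15
ee_pos: [0.5152, 0.2724, 0.1673]
ee_rot: [0.3, 3.122, 0.004]
wrist_force: [-0.1, 0.4, -5.4]
opening: 0.0494
gripper_force: 83.5
```

Call:
arm_command(
  moves=[
    {"jaw":30,"x":1,"y":-0.2,"z":0,"roll":0},
    {"jaw":30,"x":1,"y":-0.2,"z":0,"roll":0},
    {"jaw":30,"x":1,"y":-0.2,"z":0,"roll":0},
    {"jaw":30,"x":1,"y":-0.2,"z":0,"roll":0},
    {"jaw":30,"x":0,"y":0,"z":0,"roll":0},
    {"jaw":30,"x":0,"y":0,"z":0,"roll":0},
  ],
)

```text
t: 5.9
ee_pos: [0.5919, 0.2555, 0.163]
ee_rot: [-0.3, -3.124, 0.001]
wrist_force: [-0.1, -0.0, -6.1]
opening: 0.0495
gripper_force: 83.7
```

```bash
python3 rd.py
```

```text
t 6.10 p [0.592 0.256 0.164] F [-0.47  0.66 -6.04] Mtool [-0.008 -0.    -0.011] sd [0.034 0.023 0.032] op 0.0494 yaw 1.380
```

Call:
arm_command(
  moves=[
    {"jaw":30,"x":-1,"y":0.2,"z":0,"roll":0},
    {"jaw":30,"x":-1,"y":0.2,"z":0,"roll":0},
    {"jaw":30,"x":-1,"y":0.2,"z":0,"roll":0},
    {"jaw":30,"x":-1,"y":0.2,"z":0,"roll":0},
    {"jaw":30,"x":0,"y":0,"z":0,"roll":0},
    {"jaw":30,"x":0,"y":0,"z":0,"roll":0},
  ],
)

```text
t: 6.85
ee_pos: [0.5137, 0.2718, 0.1648]
ee_rot: [0.3, 3.126, 0.001]
wrist_force: [-0.2, -0.0, -6.4]
opening: 0.0493
gripper_force: 83.8
```

```bash
python3 rd.py
```

```text
t 7.05 p [0.514 0.271 0.164] F [ 0.12 -0.34 -6.65] Mtool [0.031 0.004 0.002] sd [0.026 0.019 0.014] op 0.0493 yaw 1.379
```

Call:
arm_command(
  moves=[
    {"jaw":30,"x":1,"y":-0.2,"z":0,"roll":0},
    {"jaw":30,"x":1,"y":-0.2,"z":0,"roll":0},
    {"jaw":30,"x":1,"y":-0.2,"z":0,"roll":0},
    {"jaw":30,"x":1,"y":-0.2,"z":0,"roll":0},
    {"jaw":30,"x":0,"y":0,"z":0,"roll":0},
    {"jaw":30,"x":0,"y":0,"z":0,"roll":0},
  ],
)

```text
t: 7.8
ee_pos: [0.5926, 0.2556, 0.1638]
ee_rot: [-0.301, -3.126, 0.0]
wrist_force: [0.9, 1.1, -5.7]
opening: 0.0495
gripper_force: 83.8
```

```bash
python3 rd.py
```

```text
t 8.00 p [0.592 0.256 0.164] F [-0.35  0.4  -5.93] Mtool [-0.009  0.008 -0.006] sd [0.019 0.025 0.016] op 0.0494 yaw 1.380
```

Call:
arm_command(
  moves=[
    {"jaw":30,"x":-1,"y":0.2,"z":0,"roll":0},
    {"jaw":30,"x":-1,"y":0.2,"z":0,"roll":0},
    {"jaw":30,"x":-1,"y":0.2,"z":0,"roll":0},
    {"jaw":30,"x":-1,"y":0.2,"z":0,"roll":0},
    {"jaw":30,"x":0,"y":0,"z":0,"roll":0},
    {"jaw":30,"x":0,"y":0,"z":0,"roll":0},
  ],
)

```text
t: 8.75
ee_pos: [0.5137, 0.2718, 0.1648]
ee_rot: [0.3, 3.126, 0.001]
wrist_force: [-0.1, 0.0, -5.7]
opening: 0.0497
gripper_force: 83.9
```

```bash
python3 rd.py
```

```text
t 8.95 p [0.514 0.272 0.164] F [-0.04  0.37 -6.13] Mtool [-0.009  0.023 -0.014] sd [0.033 0.014 0.03 ] op 0.0494 yaw 1.379
```

The left case is quiet: the tool-y moment stays within 0.02 Nm at both ends. I'm carrying it to the far slot on the rail and looking again on the way.

Call:
arm_command(
  moves=[
    {"jaw":30,"x":0.15,"y":-1,"z":0,"roll":0.035},
    {"jaw":30,"x":0.15,"y":-1,"z":0,"roll":0.035},
    {"jaw":30,"x":0.15,"y":-1,"z":0,"roll":0},
    {"jaw":30,"x":0.15,"y":-1,"z":0,"roll":0},
    {"jaw":30,"x":0.15,"y":-1,"z":0,"roll":0},
    {"jaw":30,"x":0.15,"y":-1,"z":0,"roll":0},
    {"jaw":30,"x":0.15,"y":-1,"z":0,"roll":0},
    {"jaw":30,"x":0.15,"y":-1,"z":0,"roll":0},
  ],
)

```text
t: 9.95
ee_pos: [0.5374, 0.1103, 0.1644]
ee_rot: [-0.044, 3.141, 0.0]
wrist_force: [0.0, -0.0, -6.1]
opening: 0.0495
gripper_force: 84.0
```

Call:
arm_command(
  moves=[
    {"jaw":30,"x":0.15,"y":-1,"z":0,"roll":0},
    {"jaw":30,"x":0.15,"y":-1,"z":0,"roll":0},
    {"jaw":30,"x":0.15,"y":-1,"z":0,"roll":0},
    {"jaw":30,"x":0.15,"y":-1,"z":0,"roll":0},
    {"jaw":30,"x":0.15,"y":-1,"z":0,"roll":0},
    {"jaw":30,"x":0.15,"y":-1,"z":0,"roll":0},
    {"jaw":30,"x":0.15,"y":-1,"z":0,"roll":0},
    {"jaw":30,"x":0.15,"y":-1,"z":0,"roll":0},
  ],
)

```text
t: 10.95
ee_pos: [0.5614, -0.0497, 0.1643]
ee_rot: [-0.044, 3.141, 0.0]
wrist_force: [-0.2, -0.2, -6.5]
opening: 0.0497
gripper_force: 84.0
```

Call:
arm_command(
  moves=[
    {"jaw":30,"x":0.15,"y":-1,"z":0,"roll":0},
    {"jaw":30,"x":0.15,"y":-1,"z":0,"roll":0},
    {"jaw":30,"x":0.15,"y":-1,"z":0,"roll":0},
    {"jaw":30,"x":0.15,"y":-1,"z":0,"roll":0},
    {"jaw":30,"x":0.15,"y":-1,"z":0,"roll":0},
    {"jaw":30,"x":0.15,"y":-1,"z":0,"roll":0},
    {"jaw":30,"x":0.15,"y":-1,"z":0,"roll":0},
    {"jaw":30,"x":0,"y":0,"z":0,"roll":0},
  ],
)

```text
t: 11.95
ee_pos: [0.5826, -0.1904, 0.1645]
ee_rot: [-0.041, 3.141, -0.001]
wrist_force: [-0.1, 0.3, -6.3]
opening: 0.0492
gripper_force: 84.1
```

```bash
python3 - <<'E'
from h import *
import cv2
p=ctrl.camera_params("wrist");im=ctrl.capture("wrist");cv2.imwrite("pics/w2.png",im[:,:,::-1])
np.savez("w2.npz",K=p["K"],T=p["world_to_cam"])
E
python3 rd.py
```

```text
t 12.20 p [ 0.582 -0.188  0.164] F [-0.01  0.35 -5.85] Mtool [ 0.015 -0.014 -0.012] sd [0.021 0.025 0.033] op 0.0492 yaw 1.600
```

View pics/w2.png

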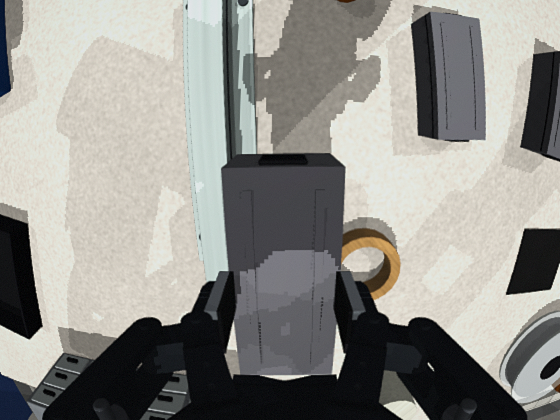

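The held case sits level between the fingers, and the rail runs along px columns 187–257 above it. I'll get its edges from row profiles.

```bash
python3 - <<'E'
from h import *
import cv2
w=np.load("w2.npz");K,T=w["K"],w["T"];g=cv2.imread("pics/w2.png").mean(2)
for r in (40,80,120):
    c=np.arange(180,264,2);print("row",r,list(zip(c.tolist(),g[r-2:r+3].mean(0)[c].astype(int).tolist())))
    q=[(a,r) for a in range(184,262,6)]
    print([(a[0],round(u[0],3),round(u[1],3),round(v[1],3)) for a,u,v in zip(q,wray(q,.06,K,T),wray(q,.008,K,T))])
E
```

```text
row 40 [(180, 203), (182, 198), (184, 209), (186, 205), (188, 211), (190, 211), (192, 209), (194, 206), (196, 207), (198, 208), (200, 209), (202, 203), (204, 198), (206, 199), (208, 202), (210, 206), (212, 208), (214, 208), (216, 209), (218, 206), (220, 211), (222, 134), (224, 58), (226, 25), (228, 55), (230, 60), (232, 94), (234, 106), (236, 101), (238, 197), (240, 195), (242, 196), (244, 188), (246, 190), (248, 189), (250, 211), (252, 177), (254, 102), (256, 198), (258, 197), (260, 190), (262, 194)]
[(184, np.float64(0.437), np.float64(-0.278), np.float64(-0.295)), (190, np.float64(0.438), np.float64(-0.273), np.float64(-0.289)), (196, np.float64(0.438), np.float64(-0.268), np.float64(-0.282)), (202, np.float64(0.438), np.float64(-0.263), np.float64(-0.276)), (208, np.float64(0.439), np.float64(-0.258), np.float64(-0.27)), (214, np.float64(0.439), np.float64(-0.253), np.float64(-0.264)), (220, np.float64(0.439), np.float64(-0.248), np.float64(-0.258)), (226, np.float64(0.439), np.float64(-0.243), np.float64(-0.252)), (232, np.float64(0.44), np.float64(-0.238), np.float64(-0.246)), 
[... 2288 characters left out ...]
np.float64(-0.267), np.float64(-0.281)), (202, np.float64(0.506), np.float64(-0.262), np.float64(-0.275)), (208, np.float64(0.506), np.float64(-0.256), np.float64(-0.269)), (214, np.float64(0.507), np.float64(-0.251), np.float64(-0.263)), (220, np.float64(0.507), np.float64(-0.246), np.float64(-0.257)), (226, np.float64(0.507), np.float64(-0.241), np.float64(-0.251)), (232, np.float64(0.507), np.float64(-0.236), np.float64(-0.245)), (238, np.float64(0.507), np.float64(-0.231), np.float64(-0.239)), (244, np.float64(0.507), np.float64(-0.226), np.float64(-0.233)), (250, np.float64(0.507), np.float64(-0.221), np.float64(-0.227)), (256, np.float64(0.507), np.float64(-0.217), np.float64(-0.221))]
```

Call:
arm_command(
  moves=[
    {"jaw":30,"x":0,"y":-1,"z":0,"roll":0},
    {"jaw":30,"x":0,"y":-1,"z":0,"roll":0},
    {"jaw":30,"x":0,"y":-1,"z":0,"roll":0},
    {"jaw":30,"x":0,"y":-0.22,"z":0,"roll":0},
    {"jaw":30,"x":0,"y":0,"z":-1,"roll":0},
    {"jaw":30,"x":0,"y":0,"z":-1,"roll":0},
    {"jaw":30,"x":0,"y":0,"z":-1,"roll":0},
    {"jaw":30,"x":0,"y":0,"z":-0.6,"roll":0},
  ],
)

```text
t: 13.2
ee_pos: [0.5806, -0.2513, 0.0891]
ee_rot: [0.045, -3.137, -0.004]
wrist_force: [-0.5, -0.1, -5.9]
opening: 0.0495
gripper_force: 84.1
```

Call:
arm_command(
  moves=[
    {"jaw":30,"x":0,"y":0,"z":-0.12,"roll":0},
    {"jaw":30,"x":0,"y":0,"z":-0.12,"roll":0},
    {"jaw":30,"x":0,"y":0,"z":0,"roll":0},
  ],
)

```text
t: 13.58
ee_pos: [0.5828, -0.2531, 0.0884]
ee_rot: [-0.045, 3.14, -0.001]
wrist_force: [-0.1, 0.1, -5.6]
opening: 0.0492
gripper_force: 84.2
```

Call:
arm_command(
  moves=[
    {"jaw":30,"x":0,"y":0,"z":-0.12,"roll":0},
    {"jaw":30,"x":0,"y":0,"z":0,"roll":0},
  ],
)

```text
t: 13.82
ee_pos: [0.583, -0.2532, 0.0859]
ee_rot: [-0.045, 3.139, -0.002]
wrist_force: [0.7, -0.4, -5.7]
opening: 0.0493
gripper_force: 84.5
```

Call:
arm_command(
  moves=[
    {"jaw":30,"x":0,"y":0,"z":-0.08,"roll":0},
    {"jaw":30,"x":0,"y":0,"z":0,"roll":0},
  ],
)

```text
t: 14.08
ee_pos: [0.583, -0.2532, 0.0858]
ee_rot: [-0.045, 3.14, -0.002]
wrist_force: [-3.1, 2.6, 6.2]
opening: 0.0496
gripper_force: 87.0
```

Call:
arm_command(
  moves=[
    {"jaw":85,"x":0,"y":0,"z":0,"roll":0},
    {"jaw":85,"x":0,"y":0,"z":0,"roll":0},
    {"jaw":85,"x":0,"y":0,"z":0,"roll":0},
    {"jaw":85,"x":0,"y":0,"z":1,"roll":0},
    {"jaw":85,"x":0,"y":0,"z":1,"roll":0},
    {"jaw":85,"x":0,"y":0,"z":1,"roll":0},
    {"jaw":85,"x":0,"y":0,"z":1,"roll":0},
    {"jaw":85,"x":0,"y":0,"z":0,"roll":0},
  ],
)

```text
t: 15.08
ee_pos: [0.584, -0.2538, 0.1671]
ee_rot: [-0.045, 3.136, -0.005]
wrist_force: [1.3, 0.0, -0.5]
opening: 0.0849
gripper_force: 0.0
```

```bash
python3 - <<'E'
from h import *
import cv2
a=ctrl.capture("side")[:,:,::-1];cv2.imwrite("pics/s2.png",a)
p=ctrl.camera_params("wrist");im=ctrl.capture("wrist");cv2.imwrite("pics/w3.png",im[:,:,::-1]);np.savez("w3.npz",K=p["K"],T=p["world_to_cam"])
E
python3 rd.py
```

```text
t 15.38 p [ 0.581 -0.252  0.162] F [ 0.57  0.26 -0.01] Mtool [ 0.023  0.021 -0.009] sd [0.014 0.019 0.019] op 0.085 yaw 1.599
```

View pics/w3.png

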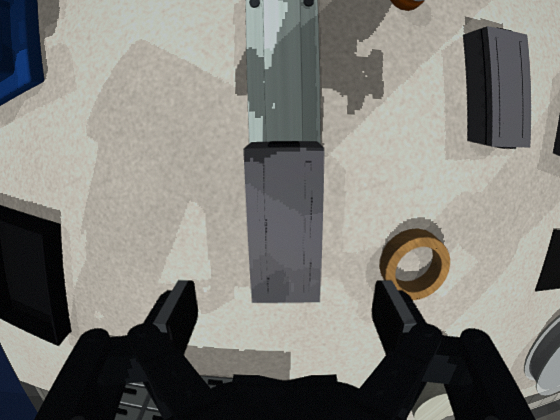

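The left case sits level and centred on the rail, with the case at px 245–323 and the foot at 247–322. Next is the middle case.

Call:
arm_command(
  moves=[
    {"jaw":85,"x":-0.4,"y":1,"z":0,"roll":-0.044},
    {"jaw":85,"x":-0.4,"y":1,"z":0,"roll":0},
    {"jaw":85,"x":-0.4,"y":1,"z":0,"roll":0},
    {"jaw":85,"x":-0.4,"y":1,"z":0,"roll":0},
    {"jaw":85,"x":-0.4,"y":1,"z":0,"roll":0},
    {"jaw":85,"x":-0.4,"y":1,"z":0,"roll":0},
    {"jaw":85,"x":-0.4,"y":1,"z":0,"roll":0},
    {"jaw":85,"x":-0.4,"y":1,"z":0,"roll":0},
  ],
)

```text
t: 16.38
ee_pos: [0.5177, -0.0914, 0.1636]
ee_rot: [0.172, 3.137, -0.0]
wrist_force: [-0.0, 0.5, 0.7]
opening: 0.0851
gripper_force: 0.0
```

Call:
arm_command(
  moves=[
    {"jaw":85,"x":-0.4,"y":1,"z":0,"roll":0},
    {"jaw":85,"x":-0.4,"y":1,"z":0,"roll":0},
    {"jaw":85,"x":-0.4,"y":1,"z":0,"roll":0},
    {"jaw":85,"x":-0.4,"y":1,"z":0,"roll":0},
    {"jaw":85,"x":-0.4,"y":1,"z":0,"roll":0},
    {"jaw":85,"x":-0.4,"y":1,"z":0,"roll":0},
    {"jaw":85,"x":-0.4,"y":1,"z":0,"roll":0},
    {"jaw":85,"x":-0.4,"y":1,"z":0,"roll":0},
  ],
)

```text
t: 17.38
ee_pos: [0.4536, 0.0685, 0.1635]
ee_rot: [0.172, 3.137, 0.0]
wrist_force: [-0.2, 0.7, 0.5]
opening: 0.0848
gripper_force: 0.0
```

Call:
arm_command(
  moves=[
    {"jaw":85,"x":0,"y":1,"z":0,"roll":0},
    {"jaw":85,"x":0,"y":1,"z":0,"roll":0},
    {"jaw":85,"x":0,"y":0.9,"z":0,"roll":0},
    {"jaw":85,"x":0,"y":0,"z":-1,"roll":0},
    {"jaw":85,"x":0,"y":0,"z":-1,"roll":0},
    {"jaw":85,"x":0,"y":0,"z":-1,"roll":0},
    {"jaw":85,"x":0,"y":0,"z":0,"roll":0},
  ],
)

```text
t: 18.25
ee_pos: [0.452, 0.1256, 0.1018]
ee_rot: [-0.172, -3.133, 0.001]
wrist_force: [0.3, 0.1, -0.6]
opening: 0.0847
gripper_force: 0.0
```

```bash
python3 rd.py
```

```text
t 18.45 p [0.455 0.126 0.105] F [-0.01  0.13  0.12] Mtool [ 0.022  0.026 -0.023] sd [0.034 0.019 0.039] op 0.0852 yaw 1.461
```

Call:
arm_command(
  moves=[
    {"jaw":85,"x":0,"y":0,"z":-1,"roll":0},
    {"jaw":85,"x":0,"y":0,"z":-1,"roll":0},
    {"jaw":85,"x":0,"y":0,"z":-1,"roll":0},
    {"jaw":85,"x":0,"y":0,"z":-0.95,"roll":0},
    {"jaw":30,"x":0,"y":0,"z":0,"roll":0},
    {"jaw":30,"x":0,"y":0,"z":0,"roll":0},
    {"jaw":30,"x":0,"y":0,"z":0,"roll":0},
    {"jaw":30,"x":0,"y":0,"z":0,"roll":0},
  ],
)

```text
t: 19.45
ee_pos: [0.4553, 0.1251, 0.0268]
ee_rot: [0.172, 3.135, -0.001]
wrist_force: [-3.4, -1.7, 6.0]
opening: 0.0487
gripper_force: 81.3
```

```bash
python3 rd.py
```

```text
t 19.65 p [0.455 0.125 0.027] F [-2.6  -1.65  5.78] Mtool [ 0.366  0.453 -0.002] sd [0.017 0.018 0.036] op 0.0485 yaw 1.461
```

Call:
arm_command(
  moves=[
    {"jaw":30,"x":0,"y":0,"z":1,"roll":0},
    {"jaw":30,"x":0,"y":0,"z":1,"roll":0},
    {"jaw":30,"x":0,"y":0,"z":1,"roll":0},
    {"jaw":30,"x":0,"y":0,"z":1,"roll":0},
    {"jaw":30,"x":0,"y":0,"z":1,"roll":0},
    {"jaw":30,"x":0,"y":0,"z":1,"roll":0},
    {"jaw":30,"x":0,"y":0,"z":1,"roll":0},
    {"jaw":30,"x":0,"y":0,"z":0,"roll":0},
  ],
)

```text
t: 20.65
ee_pos: [0.4558, 0.1255, 0.1667]
ee_rot: [0.172, 3.132, 0.001]
wrist_force: [-0.0, -0.7, -4.9]
opening: 0.0483
gripper_force: 83.0
```

Call:
arm_command(
  moves=[
    {"jaw":30,"x":1,"y":-0.11,"z":0,"roll":0},
    {"jaw":30,"x":1,"y":-0.11,"z":0,"roll":0},
    {"jaw":30,"x":1,"y":-0.11,"z":0,"roll":0},
    {"jaw":30,"x":1,"y":-0.11,"z":0,"roll":0},
    {"jaw":30,"x":0,"y":0,"z":0,"roll":0},
    {"jaw":30,"x":0,"y":0,"z":0,"roll":0},
  ],
)

```text
t: 21.4
ee_pos: [0.5327, 0.1165, 0.1633]
ee_rot: [-0.172, -3.134, 0.0]
wrist_force: [-0.1, -0.0, -3.6]
opening: 0.0478
gripper_force: 83.1
```

```bash
python3 rd.py
```

```text
t 21.60 p [0.533 0.117 0.164] F [-0.24  0.16 -4.  ] Mtool [-0.017  0.027 -0.03 ] sd [0.04  0.014 0.027] op 0.0481 yaw 1.461
```

Call:
arm_command(
  moves=[
    {"jaw":30,"x":-1,"y":0.11,"z":0,"roll":0},
    {"jaw":30,"x":-1,"y":0.11,"z":0,"roll":0},
    {"jaw":30,"x":-1,"y":0.11,"z":0,"roll":0},
    {"jaw":30,"x":-1,"y":0.11,"z":0,"roll":0},
    {"jaw":30,"x":0,"y":0,"z":0,"roll":0},
    {"jaw":30,"x":0,"y":0,"z":0,"roll":0},
  ],
)

```text
t: 22.35
ee_pos: [0.455, 0.1253, 0.165]
ee_rot: [0.172, 3.135, 0.0]
wrist_force: [1.1, 0.2, -3.8]
opening: 0.0483
gripper_force: 83.1
```

```bash
python3 rd.py
```

```text
t 22.55 p [0.455 0.125 0.165] F [-0.04 -0.27 -4.38] Mtool [ 0.007 -0.007  0.028] sd [0.007 0.025 0.022] op 0.0482 yaw 1.461
```

Call:
arm_command(
  moves=[
    {"jaw":30,"x":1,"y":-0.11,"z":0,"roll":0},
    {"jaw":30,"x":1,"y":-0.11,"z":0,"roll":0},
    {"jaw":30,"x":1,"y":-0.11,"z":0,"roll":0},
    {"jaw":30,"x":1,"y":-0.11,"z":0,"roll":0},
    {"jaw":30,"x":0,"y":0,"z":0,"roll":0},
    {"jaw":30,"x":0,"y":0,"z":0,"roll":0},
  ],
)

```text
t: 23.3
ee_pos: [0.5335, 0.1164, 0.164]
ee_rot: [-0.173, -3.135, 0.0]
wrist_force: [-0.1, 0.3, -4.2]
opening: 0.0479
gripper_force: 83.1
```

```bash
python3 rd.py
```

```text
t 23.50 p [0.533 0.117 0.164] F [-0.44 -0.05 -3.57] Mtool [ 0.017 -0.002  0.005] sd [0.018 0.012 0.034] op 0.0482 yaw 1.461
```

Call:
arm_command(
  moves=[
    {"jaw":30,"x":-1,"y":0.11,"z":0,"roll":0},
    {"jaw":30,"x":-1,"y":0.11,"z":0,"roll":0},
    {"jaw":30,"x":-1,"y":0.11,"z":0,"roll":0},
    {"jaw":30,"x":-1,"y":0.11,"z":0,"roll":0},
    {"jaw":30,"x":0,"y":0,"z":0,"roll":0},
    {"jaw":30,"x":0,"y":0,"z":0,"roll":0},
  ],
)

```text
t: 24.25
ee_pos: [0.4549, 0.1253, 0.165]
ee_rot: [0.172, 3.135, 0.0]
wrist_force: [0.1, 0.7, -4.3]
opening: 0.0483
gripper_force: 83.2
```

```bash
python3 rd.py
```

```text
t 24.45 p [0.455 0.125 0.165] F [-0.21 -0.47 -3.91] Mtool [ 0.002 -0.003  0.01 ] sd [0.027 0.019 0.029] op 0.0482 yaw 1.461
```

The middle case is quiet too. It goes to the near slot on the rail.

Call:
arm_command(
  moves=[
    {"jaw":30,"x":-0.1,"y":-1,"z":0,"roll":0.045},
    {"jaw":30,"x":-0.1,"y":-1,"z":0,"roll":0},
    {"jaw":30,"x":-0.1,"y":-1,"z":0,"roll":0},
    {"jaw":30,"x":-0.1,"y":-1,"z":0,"roll":0},
    {"jaw":30,"x":-0.1,"y":-1,"z":0,"roll":0},
    {"jaw":30,"x":-0.1,"y":-1,"z":0,"roll":0},
    {"jaw":30,"x":-0.1,"y":-1,"z":0,"roll":0},
    {"jaw":30,"x":-0.1,"y":-1,"z":0,"roll":0},
  ],
)

```text
t: 25.45
ee_pos: [0.4385, -0.0356, 0.1646]
ee_rot: [-0.049, 3.141, -0.0]
wrist_force: [0.1, 0.3, -4.4]
opening: 0.0479
gripper_force: 83.2
```

Call:
arm_command(
  moves=[
    {"jaw":30,"x":-0.1,"y":-1,"z":0,"roll":0},
    {"jaw":30,"x":-0.1,"y":-1,"z":0,"roll":0},
    {"jaw":30,"x":-0.1,"y":-1,"z":0,"roll":0},
    {"jaw":30,"x":0,"y":-1,"z":0,"roll":0},
    {"jaw":30,"x":0,"y":-1,"z":0,"roll":0},
    {"jaw":30,"x":0,"y":-1,"z":0,"roll":0},
    {"jaw":30,"x":0,"y":-1,"z":0,"roll":0},
    {"jaw":30,"x":0,"y":-1,"z":0,"roll":0},
  ],
)

```text
t: 26.45
ee_pos: [0.4324, -0.1958, 0.1645]
ee_rot: [-0.049, 3.141, -0.0]
wrist_force: [0.4, -0.7, -3.7]
opening: 0.0482
gripper_force: 83.2
```

Call:
arm_command(
  moves=[
    {"jaw":30,"x":0,"y":-1,"z":0,"roll":0},
    {"jaw":30,"x":0,"y":-1,"z":0,"roll":0},
    {"jaw":30,"x":0,"y":-1,"z":0,"roll":0},
    {"jaw":30,"x":0,"y":-0.1,"z":-1,"roll":0},
    {"jaw":30,"x":0,"y":0,"z":-1,"roll":0},
    {"jaw":30,"x":0,"y":0,"z":-1,"roll":0},
    {"jaw":30,"x":0,"y":0,"z":-0.6,"roll":0},
    {"jaw":30,"x":0,"y":0,"z":0,"roll":0},
  ],
)

```text
t: 27.45
ee_pos: [0.4314, -0.2565, 0.0914]
ee_rot: [0.049, -3.139, -0.003]
wrist_force: [0.3, 0.4, -3.8]
opening: 0.0478
gripper_force: 83.3
```

```bash
python3 rd.py
```

```text
t 27.65 p [ 0.433 -0.257  0.094] F [ 0.43 -0.12 -3.22] Mtool [-0.004  0.     0.005] sd [0.022 0.019 0.014] op 0.0476 yaw 1.602
```

Lowering in steps until it makes contact.

Call:
arm_command(
  moves=[
    {"jaw":30,"x":0,"y":0,"z":-0.2,"roll":0},
    {"jaw":30,"x":0,"y":0,"z":-0.1,"roll":0},
    {"jaw":30,"x":0,"y":0,"z":0,"roll":0},
  ],
)

```text
t: 28.02
ee_pos: [0.4324, -0.2568, 0.087]
ee_rot: [-0.05, 3.141, -0.0]
wrist_force: [-1.0, 1.2, -0.1]
opening: 0.0478
gripper_force: 85.3
```

Call:
arm_command(
  moves=[
    {"jaw":30,"x":0,"y":0,"z":-0.06,"roll":0},
    {"jaw":30,"x":0,"y":0,"z":0,"roll":0},
  ],
)

```text
t: 28.28
ee_pos: [0.4325, -0.2569, 0.0869]
ee_rot: [0.05, -3.141, -0.0]
wrist_force: [-2.9, 3.2, 6.9]
opening: 0.048
gripper_force: 88.8
```

Call:
arm_command(
  moves=[
    {"jaw":85,"x":0,"y":0,"z":0,"roll":0},
    {"jaw":85,"x":0,"y":0,"z":0,"roll":0},
    {"jaw":85,"x":0,"y":0,"z":0,"roll":0},
    {"jaw":85,"x":0,"y":0,"z":1,"roll":0},
    {"jaw":85,"x":0,"y":0,"z":1,"roll":0},
    {"jaw":85,"x":0,"y":0,"z":1,"roll":0},
    {"jaw":85,"x":0,"y":0,"z":1,"roll":0},
    {"jaw":85,"x":0,"y":0,"z":0,"roll":0},
  ],
)

```text
t: 29.28
ee_pos: [0.4336, -0.2579, 0.1672]
ee_rot: [-0.049, 3.138, -0.005]
wrist_force: [0.2, -0.2, -0.3]
opening: 0.085
gripper_force: 0.0
```

```bash
python3 - <<'E'
from h import *
import cv2
p=ctrl.camera_params("wrist");im=ctrl.capture("wrist");cv2.imwrite("pics/w4.png",im[:,:,::-1]);np.savez("w4.npz",K=p["K"],T=p["world_to_cam"])
w=np.load("w3.npz");print(box(wray([(490,27),(527,35),(530,147),(488,145)],.05,w["K"],w["T"])))
E
python3 rd.py
```

```text
(array([ 0.4512, -0.0334,  0.05  ]), 'yaw 0.072', array([0.05 , 0.119, 0.059, 0.118]))
t 29.52 p [ 0.431 -0.256  0.164] F [-0.79 -0.26  0.02] Mtool [ 0.    -0.022 -0.017] sd [0.025 0.014 0.016] op 0.0851 yaw 1.602
```

View pics/w4.png

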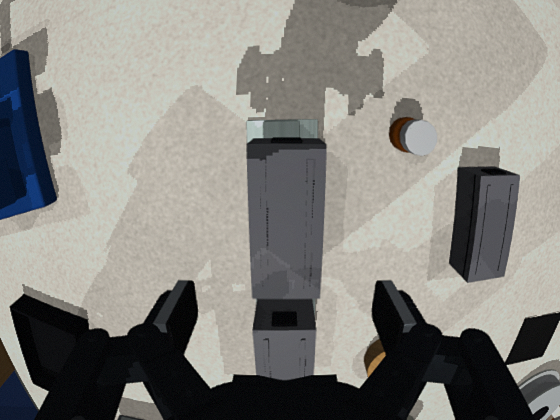

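Both quiet cases now lie in line on the rail: the mid case at px 248–326 and the left one just beyond it at (284,330). The right case is at (487,225). Picking it up now.

Call:
arm_command(
  moves=[
    {"jaw":85,"x":0.1,"y":1,"z":0,"roll":0.016},
    {"jaw":85,"x":0.1,"y":1,"z":0,"roll":0},
    {"jaw":85,"x":0.1,"y":1,"z":0,"roll":0},
    {"jaw":85,"x":0.1,"y":1,"z":0,"roll":0},
    {"jaw":85,"x":0.1,"y":1,"z":0,"roll":0},
    {"jaw":85,"x":0.1,"y":1,"z":0,"roll":0},
    {"jaw":85,"x":0.1,"y":1,"z":0,"roll":0},
    {"jaw":85,"x":0.1,"y":1,"z":0,"roll":0},
  ],
)

```text
t: 30.52
ee_pos: [0.448, -0.0948, 0.1653]
ee_rot: [-0.13, 3.139, 0.0]
wrist_force: [0.3, 0.3, -0.2]
opening: 0.0848
gripper_force: 0.0
```

Call:
arm_command(
  moves=[
    {"jaw":85,"x":0.1,"y":1,"z":0,"roll":0},
    {"jaw":85,"x":0.1,"y":1,"z":0,"roll":0},
    {"jaw":85,"x":0,"y":1,"z":0,"roll":0},
    {"jaw":85,"x":0,"y":0.2,"z":-1,"roll":0},
    {"jaw":85,"x":0,"y":0,"z":-1,"roll":0},
    {"jaw":85,"x":0,"y":0,"z":-1,"roll":0},
    {"jaw":85,"x":0,"y":0,"z":0,"roll":0},
    {"jaw":85,"x":0,"y":0,"z":0,"roll":0},
  ],
)

```text
t: 31.52
ee_pos: [0.4526, -0.0322, 0.106]
ee_rot: [-0.13, 3.138, -0.0]
wrist_force: [-0.1, -0.4, -0.6]
opening: 0.0851
gripper_force: 0.0
```

```bash
python3 - <<'E'
from h import *
w=np.load("w4.npz");print(box(wray([(470,173),(519,177),(503,277),(468,281)],.05,w["K"],w["T"])))
E
python3 rd.py
```

```text
(array([ 0.4514, -0.0368,  0.05  ]), 'yaw 0.166', array([0.067, 0.119, 0.052, 0.122]))
t 31.73 p [ 0.453 -0.033  0.106] F [ 0.15  0.29 -0.02] Mtool [ 0.02  -0.008 -0.015] sd [0.023 0.02  0.016] op 0.0852 yaw 1.653
```

Call:
arm_command(
  moves=[
    {"jaw":85,"x":-0.1,"y":0,"z":-1,"roll":0},
    {"jaw":85,"x":0,"y":0,"z":-1,"roll":0},
    {"jaw":85,"x":0,"y":0,"z":-1,"roll":0},
    {"jaw":85,"x":0,"y":0,"z":-0.95,"roll":0},
    {"jaw":30,"x":0,"y":0,"z":0,"roll":0},
    {"jaw":30,"x":0,"y":0,"z":0,"roll":0},
    {"jaw":30,"x":0,"y":0,"z":0,"roll":0},
    {"jaw":30,"x":0,"y":0,"z":0,"roll":0},
  ],
)

```text
t: 32.72
ee_pos: [0.4543, -0.033, 0.0305]
ee_rot: [-0.127, 3.132, -0.001]
wrist_force: [-1.7, 2.8, 13.0]
opening: 0.0303
gripper_force: 6.6
```

```bash
python3 rd.py
```

```text
t 32.92 p [ 0.454 -0.033  0.031] F [-1.8   2.45 13.  ] Mtool [-0.491  0.306 -0.024] sd [0.015 0.024 0.036] op 0.03 yaw 1.652
```

Call:
arm_command(
  moves=[
    {"jaw":30,"x":0,"y":0,"z":1,"roll":0},
    {"jaw":30,"x":0,"y":0,"z":1,"roll":0},
    {"jaw":30,"x":0,"y":0,"z":1,"roll":0},
    {"jaw":30,"x":0,"y":0,"z":1,"roll":0},
    {"jaw":30,"x":0,"y":0,"z":1,"roll":0},
    {"jaw":30,"x":0,"y":0,"z":1,"roll":0},
    {"jaw":30,"x":0,"y":0,"z":1,"roll":0},
    {"jaw":30,"x":0,"y":0,"z":0,"roll":0},
  ],
)

```text
t: 33.92
ee_pos: [0.4525, -0.0333, 0.1694]
ee_rot: [-0.128, 3.132, -0.003]
wrist_force: [-0.5, -0.2, -0.4]
opening: 0.0301
gripper_force: 0.0
```

Call:
arm_command(
  moves=[
    {"jaw":30,"x":1,"y":0.08,"z":0,"roll":0},
    {"jaw":30,"x":1,"y":0.08,"z":0,"roll":0},
    {"jaw":30,"x":1,"y":0.08,"z":0,"roll":0},
    {"jaw":30,"x":1,"y":0.08,"z":0,"roll":0},
    {"jaw":30,"x":0,"y":0,"z":0,"roll":0},
    {"jaw":30,"x":0,"y":0,"z":0,"roll":0},
  ],
)

```text
t: 34.67
ee_pos: [0.5292, -0.0262, 0.1656]
ee_rot: [0.128, -3.137, -0.0]
wrist_force: [-0.7, -0.2, -0.7]
opening: 0.0301
gripper_force: 0.0
```

```bash
python3 rd.py
```

```text
t 34.88 p [ 0.53  -0.026  0.166] F [-0.1  -0.44 -0.15] Mtool [-0.017 -0.015 -0.006] sd [0.028 0.038 0.017] op 0.03 yaw 1.652
```

Call:
arm_command(
  moves=[
    {"jaw":30,"x":-1,"y":-0.08,"z":0,"roll":0},
    {"jaw":30,"x":-1,"y":-0.08,"z":0,"roll":0},
    {"jaw":30,"x":-1,"y":-0.08,"z":0,"roll":0},
    {"jaw":30,"x":-1,"y":-0.08,"z":0,"roll":0},
    {"jaw":30,"x":0,"y":0,"z":0,"roll":0},
    {"jaw":30,"x":0,"y":0,"z":0,"roll":0},
  ],
)

```text
t: 35.62
ee_pos: [0.4508, -0.0328, 0.1667]
ee_rot: [-0.128, 3.138, -0.0]
wrist_force: [0.3, -0.1, -0.2]
opening: 0.0302
gripper_force: 0.0
```

```bash
python3 rd.py
```

```text
t 35.83 p [ 0.451 -0.033  0.166] F [ 0.34  0.18 -0.04] Mtool [-0.014  0.007 -0.022] sd [0.019 0.027 0.034] op 0.0295 yaw 1.653
```

Call:
arm_command(
  moves=[
    {"jaw":30,"x":1,"y":0.08,"z":0,"roll":0},
    {"jaw":30,"x":1,"y":0.08,"z":0,"roll":0},
    {"jaw":30,"x":1,"y":0.08,"z":0,"roll":0},
    {"jaw":30,"x":1,"y":0.08,"z":0,"roll":0},
    {"jaw":30,"x":0,"y":0,"z":0,"roll":0},
    {"jaw":30,"x":0,"y":0,"z":0,"roll":0},
  ],
)

```text
t: 36.58
ee_pos: [0.5296, -0.0262, 0.1659]
ee_rot: [0.129, -3.138, -0.0]
wrist_force: [0.5, -0.4, 0.4]
opening: 0.0301
gripper_force: 0.0
```

```bash
python3 rd.py
```

```text
t 36.77 p [ 0.53  -0.026  0.166] F [ 0.03 -0.33 -0.03] Mtool [ 0.02   0.005 -0.02 ] sd [0.041 0.036 0.016] op 0.03 yaw 1.652
```

Call:
arm_command(
  moves=[
    {"jaw":30,"x":-1,"y":-0.08,"z":0,"roll":0},
    {"jaw":30,"x":-1,"y":-0.08,"z":0,"roll":0},
    {"jaw":30,"x":-1,"y":-0.08,"z":0,"roll":0},
    {"jaw":30,"x":-1,"y":-0.08,"z":0,"roll":0},
    {"jaw":30,"x":0,"y":0,"z":0,"roll":0},
    {"jaw":30,"x":0,"y":0,"z":0,"roll":0},
  ],
)

```text
t: 37.52
ee_pos: [0.4508, -0.0328, 0.1667]
ee_rot: [-0.128, 3.138, -0.0]
wrist_force: [0.3, -1.2, 0.2]
opening: 0.0295
gripper_force: 0.0
```

```bash
python3 rd.py
```

```text
t 37.73 p [ 0.451 -0.033  0.166] F [-0.26  0.29 -0.1 ] Mtool [-0.039 -0.01   0.003] sd [0.028 0.03  0.031] op 0.0298 yaw 1.653
```

The grasp missed: the jaw closed to 30 mm with no weight on the wrist. I'm looking at what happened.

```bash
python3 - <<'E'
from h import *
import cv2
p=ctrl.camera_params("wrist");im=ctrl.capture("wrist");side=ctrl.capture("side");sc=ctrl.capture("scene")
np.savez("w5.npz",K=p["K"],T=p["world_to_cam"]);cv2.imwrite("pics/w5.png",im[:,:,::-1])
cv2.imwrite("pics/side5.png",side[:,:,::-1]);cv2.imwrite("pics/scene5.png",sc[:,:,::-1])
b=np.zeros((420,800,3),np.uint8);b[:,:480]=im[:,40:520,::-1];b[:210,480:]=cv2.resize(side[150:290,220:430,::-1],(320,210));b[210:,480:]=cv2.resize(sc[140:280,160:370,::-1],(320,210))
cv2.imwrite("pics/m5.png",b)
E
```

```text
(no output)
```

View pics/m5.png

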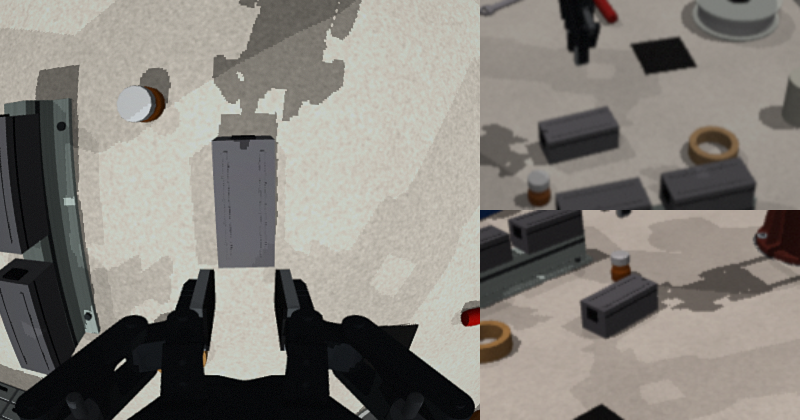

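```bash
python3 - <<'E'
from h import *
w=np.load("w5.npz");K,T=w["K"],w["T"]
for z in (.05,):
  P=wray([(252,139),(316,138),(315,267),(258,267)],z,K,T);print(z,box(P),np.round(P,3).tolist())
print("tips",wray([(252,270),(318,270)],.155,K,T))
print("mat",wray([(415+40,325)],.003,K,T))
T0=T;print("cam",-T[:3,:3].T@T[:3,3])
E
```

```text
0.05 (array([ 0.4508, -0.033 ,  0.05  ]), 'yaw 0.102', array([0.055, 0.122, 0.055, 0.121])) [[0.393, -0.066, 0.05], [0.388, -0.012, 0.05], [0.509, 0.0, 0.05], [0.513, -0.054, 0.05]]
tips [[ 0.46137592 -0.05254061  0.155     ]
 [ 0.45811247 -0.01293876  0.155     ]]
mat [[0.61393309 0.21761794 0.003     ]]
cam [ 0.36918225 -0.04052396  0.32853932]
```

The case is untouched at (0.451,-0.033), so it was aligned and the fingers passed or slipped at the walls under 80 N. I'll retry with a gentler squeeze, gripping higher on the lid.

Call:
arm_command(
  moves=[
    {"jaw":85,"x":0,"y":0,"z":0,"roll":0.005},
    {"jaw":85,"x":0,"y":0,"z":0,"roll":0},
    {"jaw":85,"x":0,"y":0,"z":-1,"roll":0},
    {"jaw":85,"x":0,"y":0,"z":-1,"roll":0},
    {"jaw":85,"x":0,"y":0,"z":-1,"roll":0},
    {"jaw":85,"x":0,"y":0,"z":-1,"roll":0},
    {"jaw":85,"x":0,"y":0,"z":-1,"roll":0},
    {"jaw":85,"x":0,"y":0,"z":-1,"roll":0},
  ],
  squeeze=45,
)

```text
t: 38.88
ee_pos: [0.4504, -0.0328, 0.0458]
ee_rot: [-0.153, 3.137, -0.0]
wrist_force: [0.3, -0.0, -0.2]
opening: 0.085
gripper_force: 0.0
```

Call:
arm_command(
  moves=[
    {"jaw":85,"x":0,"y":0,"z":-0.55,"roll":0},
    {"jaw":65,"x":0,"y":0,"z":0,"roll":0},
    {"jaw":65,"x":0,"y":0,"z":0,"roll":0},
    {"jaw":45,"x":0,"y":0,"z":0,"roll":0},
    {"jaw":45,"x":0,"y":0,"z":0,"roll":0},
    {"jaw":45,"x":0,"y":0,"z":0,"roll":0},
  ],
)

```text
t: 39.62
ee_pos: [0.4505, -0.0328, 0.0356]
ee_rot: [-0.153, 3.137, -0.0]
wrist_force: [-0.3, -0.0, -0.2]
opening: 0.0451
gripper_force: 0.0
```

```bash
python3 rd.py
```

```text
t 39.83 p [ 0.45  -0.033  0.035] F [-0.33 -0.04 -0.08] Mtool [-0.005  0.002  0.03 ] sd [0.04  0.038 0.046] op 0.045 yaw 1.668
```

```bash
python3 - <<'E'
from h import *
import cv2
im=ctrl.capture("wrist");side=ctrl.capture("side");sc=ctrl.capture("scene")
cv2.imwrite("pics/w6.png",im[:,:,::-1]);cv2.imwrite("pics/side6.png",side[:,:,::-1]);cv2.imwrite("pics/scene6.png",sc[:,:,::-1])
b=np.zeros((600,800,3),np.uint8);b[:300,:400]=cv2.resize(im[:,:,::-1],(400,300));b[300:,:400]=cv2.resize(side[190:280,230:350,::-1],(400,300),interpolation=cv2.INTER_CUBIC);b[300:,400:]=cv2.resize(sc[150:240,200:320,::-1],(400,300),interpolation=cv2.INTER_CUBIC)
b[:300,400:]=cv2.resize(im[90:330,120:440,::-1],(400,300))
cv2.imwrite("pics/m6.png",b)
print({k:np.round(v,3).tolist() for k,v in ctrl.state().items()})
E
```

```text
{'t': 39.975, 'joints': [-0.228, 0.09, 2.135, -0.0, 0.916, -1.897], 'qvel': [-0.0, 0.001, -0.001, 0.0, 0.0, 0.002], 'tau': [0.001, -27.44, -23.555, -0.0, 0.0, 0.0], 'ee_pos': [0.45, -0.033, 0.035], 'ee_rot': [0.153, -3.138, 0.0], 'wrist_force': [0.206, -0.316, 0.24], 'torque': [0.024, 0.006, 0.045], 'gripper_force': 0.0, 'opening': 0.045}
```

View pics/m6.png

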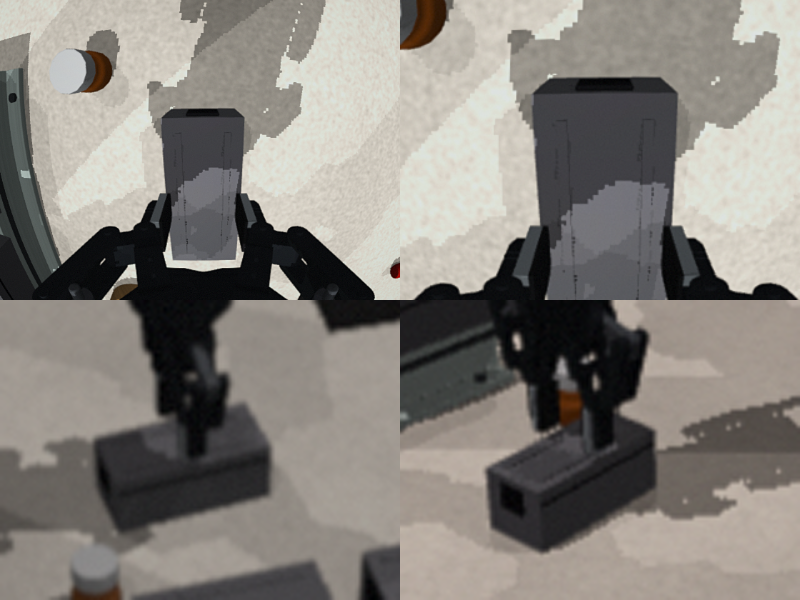

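The pictures show the fingers sunk through the case top at (190,455) and (590,440) with zero contact force at 45 mm. The case sits exactly where I measured it, yet the pads meet nothing. A quick probe: close fully at this height, above the table, and read the force.

Call:
arm_command(
  moves=[
    {"jaw":10,"x":0,"y":0,"z":0,"roll":0},
    {"jaw":10,"x":0,"y":0,"z":0,"roll":0},
    {"jaw":10,"x":0,"y":0,"z":0,"roll":0},
  ],
)

```text
t: 40.35
ee_pos: [0.4502, -0.0327, 0.0353]
ee_rot: [0.153, -3.138, -0.0]
wrist_force: [0.4, -0.3, 0.3]
opening: 0.0101
gripper_force: 0.0
```

Call:
arm_command(
  moves=[
    {"jaw":10,"x":0,"y":0.5,"z":0,"roll":0},
    {"jaw":10,"x":0,"y":0,"z":0,"roll":0},
  ],
)

```text
t: 40.6
ee_pos: [0.45, -0.022, 0.0352]
ee_rot: [0.155, -3.137, -0.0]
wrist_force: [-0.2, 0.5, 0.3]
opening: 0.0103
gripper_force: 0.0
```

```bash
python3 - <<'E'
from h import *
import cv2
s=ctrl.state();print(s["ee_pos"],s["wrist_force"],s["torque"],s["opening"],s["gripper_force"])
new={n:ctrl.capture(n)[:,:,::-1] for n in("side","scene")}
# did the right case move since it was first seen? compare far-end patch (away from the gripper)
for n in new:
    old=cv2.imread(f"pics/{n}6.png").astype(int);d=np.abs(old-new[n]).max(2)>40
    ys,xs=np.nonzero(d);print(n,d.sum(),(xs.min(),xs.max(),ys.min(),ys.max()) if d.any() else "")
    cv2.imwrite(f"pics/{n}7.png",new[n])
    o0=cv2.imread(f"pics/{n}0.png").astype(int);d0=np.abs(o0-new[n]).max(2)>40
    b=(slice(225,258),slice(258,275)) if n=="side" else (slice(195,225),slice(225,245))
    print(" case end patch changed px vs start:",d0[b].sum(),"of",d0[b].size)
E
```

```text
[ 0.44995734 -0.02198302  0.0351965 ] [-0.19689656  0.53391041  0.32240679] [-0.0394364  -0.01434914  0.03073554] 0.0102714877473598 0.0
side 1882 (np.int64(25), np.int64(303), np.int64(0), np.int64(267))
 case end patch changed px vs start: 0 of 561
scene 2232 (np.int64(217), np.int64(507), np.int64(0), np.int64(216))
 case end patch changed px vs start: 0 of 600
```

At 10 mm opening and moved sideways inside the case, the fingers feel no force and the case doesn't move. I'll test a low grip and then the solid far end for any contact.

Call:
arm_command(
  moves=[
    {"jaw":85,"x":0,"y":-0.5,"z":0,"roll":0},
    {"jaw":85,"x":0,"y":0,"z":0,"roll":0},
    {"jaw":85,"x":0,"y":0,"z":-0.7,"roll":0},
    {"jaw":85,"x":0,"y":0,"z":0,"roll":0},
  ],
  squeeze=60,
)

```text
t: 41.2
ee_pos: [0.4484, -0.0324, 0.0196]
ee_rot: [0.152, -3.134, -0.002]
wrist_force: [-0.7, -0.1, -0.3]
opening: 0.0808
gripper_force: 0.0
```

Call:
arm_command(
  moves=[
    {"jaw":44,"x":0,"y":0,"z":0,"roll":0},
    {"jaw":44,"x":0,"y":0,"z":0,"roll":0},
    {"jaw":44,"x":0,"y":0,"z":0,"roll":0},
  ],
)

```text
t: 41.58
ee_pos: [0.4508, -0.0328, 0.0218]
ee_rot: [-0.153, 3.137, -0.001]
wrist_force: [-0.3, 0.0, 2.7]
opening: 0.0515
gripper_force: 63.4
```

Call:
arm_command(
  moves=[
    {"jaw":85,"x":0,"y":0,"z":0.5,"roll":0},
    {"jaw":85,"x":0,"y":0,"z":0,"roll":0},
    {"jaw":85,"x":1,"y":0.1,"z":0,"roll":0},
    {"jaw":85,"x":1,"y":0.1,"z":0,"roll":0},
    {"jaw":85,"x":0.4,"y":0,"z":0,"roll":0},
  ],
)

```text
t: 42.2
ee_pos: [0.4994, -0.0288, 0.0317]
ee_rot: [-0.154, 3.137, -0.0]
wrist_force: [1.1, -0.7, -0.1]
opening: 0.0848
gripper_force: 0.0
```

Call:
arm_command(
  moves=[
    {"jaw":44,"x":0,"y":0,"z":0,"roll":0},
    {"jaw":44,"x":0,"y":0,"z":0,"roll":0},
    {"jaw":44,"x":0,"y":0,"z":0,"roll":0},
  ],
)

```text
t: 42.58
ee_pos: [0.4973, -0.0287, 0.031]
ee_rot: [0.153, -3.137, -0.0]
wrist_force: [-0.4, -0.1, 0.6]
opening: 0.0442
gripper_force: 0.0
```

That explains it. The low grip did take hold (51.5 mm, 63 N at TCP 0.022). At TCP z of about 0.03 and above, the closing tips just ride over the case's top edge, so the pads sit higher than I assumed. I'll re-centre and grip lower.

Call:
arm_command(
  moves=[
    {"jaw":85,"x":0,"y":0,"z":0.5,"roll":0},
    {"jaw":85,"x":0,"y":0,"z":0.3,"roll":0},
    {"jaw":85,"x":-1,"y":-0.1,"z":0,"roll":0},
    {"jaw":85,"x":-1,"y":-0.1,"z":0,"roll":0},
    {"jaw":85,"x":-0.35,"y":0,"z":0,"roll":0},
    {"jaw":85,"x":0,"y":0,"z":-1,"roll":0},
    {"jaw":85,"x":0,"y":0,"z":-0.6,"roll":0},
    {"jaw":85,"x":0,"y":0,"z":0,"roll":0},
  ],
  squeeze=70,
)

```text
t: 43.58
ee_pos: [0.4505, -0.0325, 0.0145]
ee_rot: [0.153, -3.136, -0.001]
wrist_force: [-0.1, 0.0, -0.2]
opening: 0.0851
gripper_force: 0.0
```

Call:
arm_command(
  moves=[
    {"jaw":30,"x":0,"y":0,"z":0,"roll":0},
    {"jaw":30,"x":0,"y":0,"z":0,"roll":0},
    {"jaw":30,"x":0,"y":0,"z":0,"roll":0},
    {"jaw":30,"x":0,"y":0,"z":0,"roll":0},
  ],
)

```text
t: 44.08
ee_pos: [0.4526, -0.033, 0.0164]
ee_rot: [-0.153, 3.135, -0.001]
wrist_force: [-1.1, 0.4, 6.3]
opening: 0.0522
gripper_force: 75.6
```

Good grip at 52 mm and 75 N. Lifting and shaking.

Call:
arm_command(
  moves=[
    {"jaw":30,"x":0,"y":0,"z":0.5,"roll":0},
    {"jaw":30,"x":0,"y":0,"z":1,"roll":0},
    {"jaw":30,"x":0,"y":0,"z":1,"roll":0},
    {"jaw":30,"x":0,"y":0,"z":1,"roll":0},
    {"jaw":30,"x":0,"y":0,"z":1,"roll":0},
    {"jaw":30,"x":0,"y":0,"z":1,"roll":0},
    {"jaw":30,"x":0,"y":0,"z":1,"roll":0},
    {"jaw":30,"x":0,"y":0,"z":0.5,"roll":0},
  ],
)

```text
t: 45.08
ee_pos: [0.4508, -0.0327, 0.1558]
ee_rot: [-0.153, 3.138, -0.0]
wrist_force: [-0.9, -0.5, -3.7]
opening: 0.0521
gripper_force: 74.8
```

```bash
python3 rd.py
```

```text
t 45.27 p [ 0.45  -0.033  0.154] F [ 0.09  0.33 -3.58] Mtool [0.008 0.007 0.005] sd [0.029 0.014 0.025] op 0.0519 yaw 1.668
```

Call:
arm_command(
  moves=[
    {"jaw":30,"x":1,"y":0.1,"z":0,"roll":0},
    {"jaw":30,"x":1,"y":0.1,"z":0,"roll":0},
    {"jaw":30,"x":1,"y":0.1,"z":0,"roll":0},
    {"jaw":30,"x":1,"y":0.1,"z":0,"roll":0},
    {"jaw":30,"x":0,"y":0,"z":0,"roll":0},
    {"jaw":30,"x":0,"y":0,"z":0,"roll":0},
  ],
)

```text
t: 46.02
ee_pos: [0.5297, -0.0246, 0.154]
ee_rot: [0.153, -3.135, -0.001]
wrist_force: [0.6, 0.7, -3.5]
opening: 0.0519
gripper_force: 74.8
```

```bash
python3 rd.py
```

```text
t 46.23 p [ 0.53  -0.025  0.155] F [-0.12 -0.22 -3.29] Mtool [-0.023  0.014  0.026] sd [0.021 0.022 0.002] op 0.0523 yaw 1.668
```

Call:
arm_command(
  moves=[
    {"jaw":30,"x":-1,"y":-0.1,"z":0,"roll":0},
    {"jaw":30,"x":-1,"y":-0.1,"z":0,"roll":0},
    {"jaw":30,"x":-1,"y":-0.1,"z":0,"roll":0},
    {"jaw":30,"x":-1,"y":-0.1,"z":0,"roll":0},
    {"jaw":30,"x":0,"y":0,"z":0,"roll":0},
    {"jaw":30,"x":0,"y":0,"z":0,"roll":0},
  ],
)

```text
t: 46.98
ee_pos: [0.4519, -0.0328, 0.1558]
ee_rot: [-0.153, 3.136, -0.001]
wrist_force: [0.3, 0.1, -2.8]
opening: 0.0522
gripper_force: 74.8
```

```bash
python3 rd.py
```

```text
t 47.17 p [ 0.452 -0.033  0.155] F [ 0.58 -0.25 -2.69] Mtool [-0.013 -0.028  0.   ] sd [0.021 0.024 0.021] op 0.0522 yaw 1.668
```

Call:
arm_command(
  moves=[
    {"jaw":30,"x":1,"y":0.1,"z":0,"roll":0},
    {"jaw":30,"x":1,"y":0.1,"z":0,"roll":0},
    {"jaw":30,"x":1,"y":0.1,"z":0,"roll":0},
    {"jaw":30,"x":1,"y":0.1,"z":0,"roll":0},
    {"jaw":30,"x":0,"y":0,"z":0,"roll":0},
    {"jaw":30,"x":0,"y":0,"z":0,"roll":0},
  ],
)

```text
t: 47.92
ee_pos: [0.5304, -0.0246, 0.1548]
ee_rot: [0.153, -3.136, -0.0]
wrist_force: [-0.4, 0.3, -3.8]
opening: 0.052
gripper_force: 74.8
```

```bash
python3 rd.py
```

```text
t 48.12 p [ 0.531 -0.025  0.155] F [-0.21  0.19 -3.16] Mtool [ 0.01  -0.009 -0.01 ] sd [0.014 0.013 0.013] op 0.052 yaw 1.668
```

No clear swing yet, but I averaged 0.25–0.45 s after each stop, when a rolling ball would still be in transit. I'll take a time-resolved reading with longer rests.

```bash
cat > rd2.py <<'E'
from plant import ctrl
import numpy as np,sys
from scipy.spatial.transform import Rotation as Ro
M=[]
for i in range(int(sys.argv[1])):
    ctrl.capture("side");s=ctrl.state();M.append((Ro.from_rotvec(s["ee_rot"]).as_matrix().T@s["torque"])[1])
print("t %.2f"%s["t"],"My",np.round(M,3).tolist(),"mean %.3f"%np.mean(M))
E
python3 rd2.py 8
```

```text
t 48.52 My [-0.014, 0.019, 0.011, 0.014, -0.019, -0.038, 0.001, 0.018] mean -0.001
```

Call:
arm_command(
  moves=[
    {"jaw":30,"x":-1,"y":-0.1,"z":0,"roll":0},
    {"jaw":30,"x":-1,"y":-0.1,"z":0,"roll":0},
    {"jaw":30,"x":-1,"y":-0.1,"z":0,"roll":0},
    {"jaw":30,"x":-1,"y":-0.1,"z":0,"roll":0},
    {"jaw":30,"x":0,"y":0,"z":0,"roll":0},
  ],
)

```text
t: 49.15
ee_pos: [0.4501, -0.0327, 0.155]
ee_rot: [0.152, -3.137, -0.0]
wrist_force: [-0.2, -0.4, -3.2]
opening: 0.0522
gripper_force: 74.8
```

```bash
python3 rd2.py 16
```

```text
t 49.95 My [-0.01, -0.016, -0.026, -0.024, 0.028, 0.025, -0.011, -0.035, 0.023, 0.037, -0.001, 0.037, -0.03, -0.009, 0.026, 0.019] mean 0.002
```

The right case reads 0.00 Nm at both ends over long rests, so it is quiet. The ball must be in left or mid, and my earlier windows there were too early to show it. With 19 s left, I'll park the right case beside the rail, re-lift mid and test it with a longer rest.

Call:
arm_command(
  moves=[
    {"jaw":30,"x":0.36,"y":-0.84,"z":-0.98,"roll":-0.021},
    {"jaw":30,"x":0.36,"y":-0.84,"z":-0.98,"roll":0},
    {"jaw":30,"x":0.36,"y":-0.84,"z":-0.98,"roll":0},
    {"jaw":30,"x":0.36,"y":-0.84,"z":-0.98,"roll":0},
    {"jaw":30,"x":0.36,"y":-0.84,"z":-0.98,"roll":0},
    {"jaw":30,"x":0.36,"y":-0.84,"z":-0.98,"roll":0},
    {"jaw":30,"x":0.36,"y":-0.84,"z":-0.98,"roll":0},
    {"jaw":30,"x":0,"y":0,"z":-0.05,"roll":0},
  ],
)

```text
t: 50.95
ee_pos: [0.5014, -0.1509, 0.0163]
ee_rot: [0.047, -3.14, -0.001]
wrist_force: [0.4, -0.6, -3.1]
opening: 0.0519
gripper_force: 77.7
```

Call:
arm_command(
  moves=[
    {"jaw":82,"x":0,"y":0,"z":0,"roll":0},
    {"jaw":82,"x":0,"y":0,"z":0,"roll":0},
    {"jaw":82,"x":0,"y":0,"z":1,"roll":0},
    {"jaw":82,"x":0,"y":0,"z":1,"roll":0},
    {"jaw":82,"x":0,"y":0,"z":1,"roll":0},
    {"jaw":82,"x":0,"y":0,"z":1,"roll":0},
    {"jaw":82,"x":-0.56,"y":-0.89,"z":1,"roll":0},
    {"jaw":82,"x":-0.56,"y":-0.89,"z":1,"roll":0},
  ],
)

```text
t: 51.95
ee_pos: [0.4794, -0.1859, 0.139]
ee_rot: [-0.052, 3.139, -0.002]
wrist_force: [-0.7, -0.0, 0.0]
opening: 0.0825
gripper_force: 0.0
```

Call:
arm_command(
  moves=[
    {"jaw":82,"x":-0.56,"y":-0.89,"z":0,"roll":0},
    {"jaw":82,"x":-0.56,"y":-0.89,"z":0,"roll":0},
    {"jaw":82,"x":-0.56,"y":-0.89,"z":0,"roll":0},
    {"jaw":82,"x":-0.56,"y":-0.89,"z":0,"roll":0},
    {"jaw":82,"x":0,"y":0,"z":-1,"roll":0},
    {"jaw":82,"x":0,"y":0,"z":-1,"roll":0},
    {"jaw":82,"x":0,"y":0,"z":-1,"roll":0},
    {"jaw":30,"x":0,"y":0,"z":0,"roll":0},
  ],
)

```text
t: 52.95
ee_pos: [0.4334, -0.2559, 0.0764]
ee_rot: [0.05, -3.139, -0.003]
wrist_force: [-0.1, -0.3, 0.2]
opening: 0.0659
gripper_force: 0.0
```

Call:
arm_command(
  moves=[
    {"jaw":30,"x":0,"y":0,"z":0,"roll":0},
    {"jaw":30,"x":0,"y":0,"z":0,"roll":0},
    {"jaw":30,"x":0,"y":0,"z":1,"roll":0},
    {"jaw":30,"x":0,"y":0,"z":1,"roll":0},
    {"jaw":30,"x":0,"y":0,"z":1,"roll":0},
  ],
)

```text
t: 53.58
ee_pos: [0.4339, -0.2566, 0.1373]
ee_rot: [0.05, -3.14, -0.001]
wrist_force: [0.2, 0.3, -4.4]
opening: 0.0517
gripper_force: 74.5
```

Call:
arm_command(
  moves=[
    {"jaw":30,"x":1,"y":0.03,"z":0,"roll":0},
    {"jaw":30,"x":1,"y":0.03,"z":0,"roll":0},
    {"jaw":30,"x":1,"y":0.03,"z":0,"roll":0},
    {"jaw":30,"x":1,"y":0.03,"z":0,"roll":0},
    {"jaw":30,"x":0,"y":0,"z":0,"roll":0},
    {"jaw":30,"x":0,"y":0,"z":0,"roll":0},
  ],
)

```text
t: 54.32
ee_pos: [0.5133, -0.2543, 0.1364]
ee_rot: [0.05, -3.139, -0.001]
wrist_force: [0.4, -0.2, -4.6]
opening: 0.052
gripper_force: 74.6
```

```bash
python3 rd2.py 8
```

```text
t 54.73 My [-0.033, 0.007, 0.008, -0.026, 0.029, -0.011, -0.026, 0.005] mean -0.006
```

Mid gives -0.006 Nm where +0.05 is expected, so it is quiet as well. By elimination the ball is in the left case. I'm putting mid back, then sliding the open fingers along the rail to the left case.

Call:
arm_command(
  moves=[
    {"jaw":30,"x":-1,"y":-0.03,"z":0,"roll":0},
    {"jaw":30,"x":-1,"y":-0.03,"z":0,"roll":0},
    {"jaw":30,"x":-1,"y":-0.03,"z":0,"roll":0},
    {"jaw":30,"x":-1,"y":-0.03,"z":-1,"roll":0},
    {"jaw":30,"x":0,"y":0,"z":-1,"roll":0},
    {"jaw":30,"x":0,"y":0,"z":-0.98,"roll":0},
    {"jaw":30,"x":0,"y":0,"z":0,"roll":0},
  ],
)

```text
t: 55.6
ee_pos: [0.4345, -0.2574, 0.0777]
ee_rot: [-0.049, 3.141, -0.0]
wrist_force: [0.5, 0.9, -4.1]
opening: 0.052
gripper_force: 78.8
```

Call:
arm_command(
  moves=[
    {"jaw":84,"x":0,"y":0,"z":-0.04,"roll":0},
    {"jaw":84,"x":0,"y":0,"z":0,"roll":0},
    {"jaw":84,"x":1,"y":0.03,"z":0,"roll":0},
    {"jaw":84,"x":1,"y":0.03,"z":0,"roll":0},
    {"jaw":84,"x":1,"y":0.03,"z":0,"roll":0},
    {"jaw":84,"x":1,"y":0.03,"z":0,"roll":0},
    {"jaw":84,"x":1,"y":0.03,"z":0,"roll":0},
    {"jaw":84,"x":1,"y":0.03,"z":0,"roll":0},
  ],
)

```text
t: 56.6
ee_pos: [0.5557, -0.2538, 0.0775]
ee_rot: [-0.05, 3.14, -0.001]
wrist_force: [0.4, -1.3, 0.7]
opening: 0.0841
gripper_force: 0.0
```

Call:
arm_command(
  moves=[
    {"jaw":84,"x":1,"y":0,"z":0,"roll":0},
    {"jaw":60,"x":0.45,"y":0,"z":0,"roll":0},
    {"jaw":30,"x":0,"y":0,"z":0,"roll":0},
    {"jaw":30,"x":0,"y":0,"z":0,"roll":0},
    {"jaw":30,"x":0,"y":0,"z":1,"roll":0},
    {"jaw":30,"x":0,"y":0,"z":1,"roll":0},
  ],
)

```text
t: 57.35
ee_pos: [0.5812, -0.2529, 0.1159]
ee_rot: [0.049, -3.137, -0.003]
wrist_force: [0.3, 1.0, -6.1]
opening: 0.0518
gripper_force: 75.1
```

Call:
arm_command(
  moves=[
    {"jaw":30,"x":-0.2,"y":1,"z":0,"roll":0},
    {"jaw":30,"x":-0.2,"y":1,"z":0,"roll":0},
    {"jaw":30,"x":-0.2,"y":1,"z":0,"roll":0},
    {"jaw":30,"x":-0.2,"y":1,"z":0,"roll":0},
    {"jaw":30,"x":-0.2,"y":1,"z":-1,"roll":0},
    {"jaw":30,"x":-0.2,"y":1,"z":-0.8,"roll":0},
    {"jaw":30,"x":-0.2,"y":1,"z":0,"roll":0},
    {"jaw":30,"x":-0.2,"y":1,"z":0,"roll":0},
  ],
)

```text
t: 58.35
ee_pos: [0.5513, -0.0922, 0.0809]
ee_rot: [-0.05, 3.141, -0.0]
wrist_force: [0.8, 0.3, -5.6]
opening: 0.052
gripper_force: 75.1
```

Call:
arm_command(
  moves=[
    {"jaw":30,"x":-0.2,"y":1,"z":-1,"roll":0},
    {"jaw":30,"x":-0.2,"y":1,"z":-1,"roll":0},
    {"jaw":30,"x":-0.2,"y":1,"z":-1,"roll":0},
    {"jaw":30,"x":0,"y":0,"z":-0.15,"roll":0},
  ],
)

```text
t: 58.85
ee_pos: [0.539, -0.0313, 0.0178]
ee_rot: [0.052, -3.14, -0.002]
wrist_force: [-3.3, 3.4, 1.5]
opening: 0.0517
gripper_force: 76.1
```

Call:
arm_command(
  moves=[
    {"jaw":82,"x":0,"y":0,"z":0,"roll":0},
    {"jaw":82,"x":0,"y":0,"z":0,"roll":0},
    {"jaw":82,"x":0,"y":0,"z":1,"roll":0},
    {"jaw":82,"x":0,"y":0,"z":1,"roll":0},
    {"jaw":82,"x":0,"y":0,"z":1,"roll":0},
    {"jaw":82,"x":-0.32,"y":-0.99,"z":0.1,"roll":0},
    {"jaw":82,"x":-0.32,"y":-0.99,"z":0,"roll":0},
    {"jaw":82,"x":-0.32,"y":-0.99,"z":0,"roll":0},
  ],
)

```text
t: 59.85
ee_pos: [0.5217, -0.0948, 0.0818]
ee_rot: [-0.048, 3.137, -0.003]
wrist_force: [-0.2, -0.0, 0.8]
opening: 0.0823
gripper_force: 0.0
```

Call:
arm_command(
  moves=[
    {"jaw":82,"x":-0.32,"y":-0.99,"z":0,"roll":0},
    {"jaw":82,"x":-0.32,"y":-0.99,"z":0,"roll":0},
    {"jaw":82,"x":-0.32,"y":-0.99,"z":0,"roll":0},
    {"jaw":82,"x":0,"y":0,"z":-1,"roll":0},
    {"jaw":82,"x":0,"y":0,"z":-1,"roll":0},
    {"jaw":75,"x":0,"y":0,"z":-1,"roll":0},
    {"jaw":30,"x":0,"y":0,"z":0,"roll":0},
    {"jaw":30,"x":0,"y":0,"z":0,"roll":0},
  ],
)

```text
t: 60.85
ee_pos: [0.5021, -0.1532, 0.0213]
ee_rot: [-0.049, 3.139, -0.002]
wrist_force: [-0.6, -0.3, -3.2]
opening: 0.0516
gripper_force: 73.3
```

Call:
arm_command(
  moves=[
    {"jaw":30,"x":0,"y":0,"z":0.3,"roll":0},
    {"jaw":30,"x":0,"y":0,"z":1,"roll":0},
  ],
)

```text
t: 61.1
ee_pos: [0.4998, -0.1519, 0.0454]
ee_rot: [0.049, -3.139, -0.001]
wrist_force: [0.2, -1.1, -3.1]
opening: 0.0517
gripper_force: 73.8
```

Call:
arm_command(
  moves=[
    {"jaw":30,"x":1,"y":0,"z":1,"roll":0},
    {"jaw":30,"x":1,"y":0,"z":1,"roll":0},
    {"jaw":30,"x":1,"y":-1,"z":0.4,"roll":0},
    {"jaw":30,"x":1,"y":-1,"z":0,"roll":0},
    {"jaw":30,"x":0.16,"y":-1,"z":0,"roll":0},
    {"jaw":30,"x":0,"y":-1,"z":0,"roll":0},
    {"jaw":30,"x":0,"y":-1,"z":0,"roll":0},
    {"jaw":30,"x":0,"y":-0.05,"z":-0.5,"roll":0},
  ],
)

```text
t: 62.1
ee_pos: [0.5845, -0.2557, 0.0845]
ee_rot: [-0.046, 3.139, -0.002]
wrist_force: [0.4, 0.5, -2.6]
opening: 0.0515
gripper_force: 74.0
```

Call:
arm_command(
  moves=[
    {"jaw":30,"x":0,"y":0,"z":-0.12,"roll":0},
  ],
)

```text
t: 62.22
ee_pos: [0.583, -0.2536, 0.0809]
ee_rot: [0.049, -3.139, -0.001]
wrist_force: [-3.4, -1.3, 5.3]
opening: 0.0517
gripper_force: 74.8
```

Call:
arm_command(
  moves=[
    {"jaw":82,"x":0,"y":0,"z":0,"roll":0},
    {"jaw":82,"x":0,"y":0,"z":0,"roll":0},
    {"jaw":82,"x":0,"y":0,"z":1,"roll":0},
    {"jaw":82,"x":0,"y":0,"z":1,"roll":0},
    {"jaw":82,"x":0,"y":0,"z":1,"roll":0},
    {"jaw":82,"x":-0.2,"y":1,"z":0,"roll":0},
    {"jaw":82,"x":-0.2,"y":1,"z":0,"roll":0},
    {"jaw":82,"x":-0.2,"y":1,"z":0,"roll":0},
  ],
)

```text
t: 63.22
ee_pos: [0.5708, -0.1909, 0.14]
ee_rot: [0.05, -3.139, -0.002]
wrist_force: [-0.1, 0.5, -0.0]
opening: 0.0824
gripper_force: 0.0
```

Call:
arm_command(
  moves=[
    {"jaw":82,"x":-0.2,"y":1,"z":0,"roll":0},
    {"jaw":82,"x":-0.2,"y":1,"z":0,"roll":0},
    {"jaw":82,"x":-0.2,"y":1,"z":0,"roll":0},
    {"jaw":82,"x":-0.2,"y":1,"z":-1,"roll":0},
    {"jaw":82,"x":-0.2,"y":1,"z":-1,"roll":0},
    {"jaw":82,"x":-0.2,"y":1,"z":-1,"roll":0},
    {"jaw":82,"x":-0.2,"y":1,"z":0,"roll":0},
    {"jaw":82,"x":-0.2,"y":1,"z":0,"roll":0},
  ],
)

```text
t: 64.22
ee_pos: [0.5405, -0.0321, 0.0821]
ee_rot: [-0.05, 3.14, -0.0]
wrist_force: [0.2, -1.3, 0.3]
opening: 0.0821
gripper_force: 0.0
```

Call:
arm_command(
  moves=[
    {"jaw":82,"x":0,"y":0.1,"z":-1,"roll":0},
    {"jaw":82,"x":0,"y":0,"z":-1,"roll":0},
    {"jaw":75,"x":0,"y":0,"z":-1,"roll":0},
    {"jaw":30,"x":0,"y":0,"z":0,"roll":0},
    {"jaw":30,"x":0,"y":0,"z":0,"roll":0},
  ],
)

```text
t: 64.85
ee_pos: [0.5408, -0.0312, 0.0224]
ee_rot: [-0.05, 3.14, -0.001]
wrist_force: [1.3, 0.6, -4.7]
opening: 0.0513
gripper_force: 73.7
```

Call:
arm_command(
  moves=[
    {"jaw":30,"x":0,"y":0,"z":1,"roll":0},
    {"jaw":30,"x":0.57,"y":0.94,"z":1,"roll":0},
    {"jaw":30,"x":0.57,"y":0.94,"z":1,"roll":0},
    {"jaw":30,"x":0.57,"y":0.94,"z":1,"roll":0},
    {"jaw":30,"x":0.57,"y":0.94,"z":1,"roll":0},
    {"jaw":30,"x":0.57,"y":0.94,"z":1,"roll":0},
    {"jaw":30,"x":0.57,"y":0.94,"z":1,"roll":0},
    {"jaw":30,"x":0.57,"y":0.94,"z":1,"roll":0},
  ],
)

```text
t: 65.85
ee_pos: [0.6193, 0.1011, 0.1813]
ee_rot: [0.049, -3.14, -0.0]
wrist_force: [0.5, -0.1, -5.4]
opening: 0.051
gripper_force: 75.4
```

Call:
arm_command(
  moves=[
    {"jaw":30,"x":0.57,"y":0.94,"z":0,"roll":0},
    {"jaw":30,"x":0.57,"y":0.94,"z":0,"roll":0},
    {"jaw":30,"x":0.57,"y":0.94,"z":0,"roll":0},
    {"jaw":30,"x":0.57,"y":0.94,"z":0,"roll":0},
    {"jaw":30,"x":0,"y":0,"z":0,"roll":0},
    {"jaw":30,"x":0,"y":0,"z":0,"roll":0},
    {"jaw":30,"x":0,"y":0,"z":0,"roll":0},
  ],
)

```text
t: 66.72
ee_pos: [0.6649, 0.1747, 0.1805]
ee_rot: [0.048, -3.14, 0.001]
wrist_force: [-0.0, -0.4, -6.7]
opening: 0.0514
gripper_force: 75.4
```

```bash
python3 - <<'E'
from h import *
s=ctrl.state();print(s["t"],s["ee_pos"],s["wrist_force"],s["opening"],s["gripper_force"])
print(ctrl.hand_in())
E
```

```text
66.725 [0.66488326 0.17470423 0.18053189] [-3.48661660e-03 -4.48504379e-01 -6.65739618e+00] 0.05138804327298447 75.39387747645378
the job is handed in; nothing more can be done
None
```

I handed the job in at 66.7 s with the left case held level about 16 cm over the mat and the mid and right cases released on the rail, but I never felt the left case rattle: I chose it by elimination after mid and right stayed quiet in longer tests, and I did not re-test it or take a final picture.

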